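# Load a spring-fed magazine with ground blanks in order

### The arm

A 7-joint arm with a two-finger parallel gripper is mounted at the origin on the work surface. World frame = base frame: x ahead of the robot, y to its left, z up, the work surface at z = 0. Lengths are in m, angles in rad, forces in N, time in s.
With the tool pointing down it reaches from about 0.4 to 0.85 m from the base axis. Payload 4.4 kg.
Tool frame: the origin (TCP) lies midway between the tips of the shut fingers; the grasp point (between the pads) lies grasp_offset behind it (grasp_offset is the distance from the TCP to the grasp point, in m); z points along the fingers, y is the direction in which the jaws open and shut (so a half turn about z gives the same grasp; the last joint's range is limited). The gripper opens to 94 mm and grips with 3 to 60 N. Pads are 16 mm wide; open, the fingers measure 119 mm over their backs; the gripper's body (75 mm by 177 mm) begins 78 mm behind the grasp point.
Start: joints at [1.179, 0.628, 0.038, 1.517, -0.027, 0.996, -0.02], TCP at [0.208, -0.616, 0.205] pointing down, gripper open.
Joint ranges: [-3.06, 3.06], [-0.37, 2.12], [-1.25, 1.32], [0.18, 2.47], [-1.1, 4.24], [0.23, 1.98], [-2.94, 2.94]. Speed limits (rad/s): [2.57, 2.57, 3.14, 3.14, 3.14, 3.14, 3.14].

### API

Orientations are given as a rotation vector (axis times angle).
In Python, from bench import state, camera, hand_in, grasp_offset gives the robot as it stands.
- The arm moves only by the shell command python3 -m crank 'ROWS' [FORCE]. ROWS is JSON, a list of rows, each an object of numbers: "jaw": the finger opening in m, from 0 to 0.094; "tx", "ty", "tz": the shift along the tool's x, y, z in m; "twist": the turn about the tool's z in degrees. In form: [{"jaw": .., "tx": .., "ty": .., "tz": .., "twist": ..}, ...]. A call has 1 to 10 rows; each row is the pose to reach, as a shift and turn from the pose commanded when the call began, along the tool's axes at that moment; what a row does not reach only later rows make up. A row lasts 1/8 s, in which the tool goes at most 62.5 mm and 10.7 degrees, less where a joint would pass 70% of its speed; a pose out of reach is approached as far as the arm can. A call with a gripper value outside its range is refused whole. The fingers move at their own pace and stop on an object; FORCE is the grip in N (left out, the last holds). Time passes only in rows, so rows that repeat a pose let the fingers close. It gives the time, the measured TCP pose, the force and the opening at its end, in the units of the state.
- state(): the state, without advancing time (a new reading comes with each control period).
- camera(name): name is "scene" or "top"; returns a dict with "img" (400x640x3 uint8, blue, green, red), "fovy" (degrees; the focal length in pixels is half the picture's height over the tangent of half this angle, whatever the lens; pixels are square), "cx", "cy" (the principal point, pixels), "position" and "rotation" of the camera in the world. Camera axes: x right, y up, looking along -z (the intrinsics and any distortion apply to the point x, -y, -z); pixel columns grow to the right and rows downward; lengths in m; the calibration is good to about 2 mm. A picture is of the moment at which its call begins. There is no depth.
- hand_in(): hands the job in, once; it reports no verdict.
The state is a dict: "clock": time; "joint_pos": joint angles; "qvel": joint speeds; "joint_torque": joint torques, N m; "eef_pos": TCP position; "orientation": TCP orientation; "wrist_force": force on the tool from outside, world axes, zero at the start; "torque": the same for the moment, N m; "finger_gap": finger opening in m.
Only numpy, scipy, OpenCV 4.12 (cv2) and the standard library are available. Lean on these libraries where they do the work, as an engineer would, in place of code of your own. Each camera call takes 0.05 s, during which the arm holds its last target.

### The job

Load the spring magazine for the next machine, bottom to top: the blank with the two round holes, on it the black separator so that the ground faces do not touch, then the slotted blank, and last the cover with the handle. Push each one straight down against the spring until both catches have snapped back over it. Leave the tin, the magnet block and the red pot where they are.

Things in the scene. Friction and masses are not known exactly. Their poses are not given: they have to be found in the camera images.
- magazine: Spring magazine fixed to the bench: aluminium base 136 x 70 x 10 mm, long side along its x, blue catch blocks at both ends. Four corner guides form an open-topped well 83 (x) by 48 mm (y), straight to 69 mm above the bench, flaring to 81 mm (7 mm wider all round). Long sides are open for |x| < 28 mm: fingers may go down there. Origin: centre of the underside; z up. The same end for end.
- catches (a point): Centre of the well at the flat underside of the two spring catches, 55 mm above the bench. In the middle of each end a steel catch, 14 mm wide, stands 5 mm into the well, bevelled up to 73 mm. A plate pushed down spreads them (3 to 10 N in all, also while held); press its top some 4 mm below this point: they snap back over it and the follower's spring holds it up against them.
- follower (a joint): Brass follower plate in the well (79 x 43 x 6 mm) on its spring: 0 m when empty (top 54 mm above the bench), growing as it is pressed down, at most 0.037 m. Spring 4 N at 0, plus 250 N per metre. About 0.027 m with all four pieces in.
- bored_blank: Ground steel blank 80 x 45 x 8 mm, 0.2 kg, with two round through holes of 21 mm, at 23 mm either side of its centre on the long axis. Lies flat. Origin: centre of its underside; x along the 80 mm, z up. The grasp is plain: 45 mm across, from above.
- separator: Plain black plastic plate without holes, 80 x 45 x 6 mm, 0.03 kg. Lies flat. Origin: centre of its underside; x along the 80 mm, z up. The grasp is plain: 45 mm across, from above.
- slotted_blank: Ground steel blank 80 x 45 x 8 mm, 0.2 kg, with two straight through slots of 10 x 29 mm lying across it, at 23 mm either side of its centre on the long axis. Lies flat. Origin: centre of its underside; x along the 80 mm, z up. The grasp is plain: 45 mm across, from above.
- cover: Cover plate: aluminium, 80 x 45 x 6 mm, with a black handle bar on top, 44 mm long (along x), 14 mm wide (y), from 6 to 30 mm above the underside; 0.09 kg in all. Take it by the bar from above. Origin: centre of its underside; x along the 80 mm, z up.
- tin: Bystander: round brass-coloured tin, 68 mm across, 38 mm high, standing on the bench. Origin: centre of its underside.
- magnet_block: Bystander: dark steel magnet block 65 x 50 mm, 56 mm high. Origin: centre of its underside.
- wax_pot: Bystander: red pot 52 mm across, 40 mm high. Origin: centre of its underside.
Things that resemble listed ones, but are neither listed nor needed, are in the scene too. What is shaped like the separator but blue or pink is not meant.

How it is judged:
On the way, in this order (a step that is already met when the one before it is completed fails the run):
1. the blank with the round holes is pushed in under the catches, on the follower (z of bored_blank in the frame of magazine below 0.049 m and horizontal distance between bored_blank and magazine below 0.004 m and angle between bored_blank's own z axis and vertical below 0.08 rad and angle between the x axis of bored_blank and the x axis of magazine, either way round below 0.12 rad), for 0.2 s.
2. the separator is pushed in under the catches, on the bored blank (z of separator in the frame of magazine below 0.051 m and horizontal distance between separator and magazine below 0.004 m and angle between separator's own z axis and vertical below 0.08 rad and angle between the x axis of separator and the x axis of magazine, either way round below 0.12 rad and z of separator in the frame of bored_blank between 0.005 and 0.011 m), for 0.2 s.
3. the slotted blank is pushed in under the catches, on the separator (z of slotted_blank in the frame of magazine below 0.049 m and horizontal distance between slotted_blank and magazine below 0.004 m and angle between slotted_blank's own z axis and vertical below 0.08 rad and angle between the x axis of slotted_blank and the x axis of magazine, either way round below 0.12 rad and z of slotted_blank in the frame of separator between 0.003 and 0.009 m), for 0.2 s.
4. the cover is pushed in under the catches, on the slotted blank (z of cover in the frame of magazine below 0.051 m and horizontal distance between cover and magazine below 0.004 m and angle between cover's own z axis and vertical below 0.08 rad and angle between the x axis of cover and the x axis of magazine, either way round below 0.12 rad and z of cover in the frame of slotted_blank between 0.005 and 0.011 m), for 0.2 s.
At the end, for the whole second after the job is handed in: Under both catches, bottom to top: bored blank, separator, slotted blank, cover; each on the one below (3 mm), centred in the magazine (4 mm), in line (0.12 rad), level (0.08 rad); cover top at most 2 mm above the catches' underside, follower down 24 to 32 mm; all released and at rest (all of step 1 and all of step 2 and all of step 3 and all of step 4 and linear speed of each of bored_blank, separator, slotted_blank, cover below 0.02 m/s and angular speed of each of bored_blank, separator, slotted_blank, cover below 0.2 rad/s and value of joint follower between 0.024 and 0.032 m); the robot touches nothing.
It fails at once if the brass tin is moved by more than 20 mm (distance of tin from where it was at the start of the episode above 0.02 m).
It fails at once if the magnet block is moved by more than 20 mm (distance of magnet_block from where it was at the start of the episode above 0.02 m).
It fails at once if the red pot is moved by more than 20 mm (distance of wax_pot from where it was at the start of the episode above 0.02 m).
It also fails if it takes over 120 s, if anything falls off the work surface, if the arm or the gripper's body presses on something with over 40 N, if the wrist force passes 120 N, or if a joint passes its speed limit or range.

## Working session

There is one attempt and no reset: what is moved stays moved. The work goes in short steps, Python scripts to look and compute and a shell command to move; the robot and the scene stay as the last step left them, time stands still between calls to the robot, and variables do not carry over. Pictures are saved under pics/ and viewed, and the job is handed in when it is done.

```bash
ls; mkdir -p pics; python3 - <<'E'
from bench import state,camera,grasp_offset
import cv2,numpy as np
print(grasp_offset)
s=state()
for k,v in s.items(): print(k,np.round(v,4))
for n in("scene","top"):
    c=camera(n); cv2.imwrite(f"pics/{n}0.png",c["img"]); print({k:v for k,v in c.items() if k!="img"})
E
```

```text
pics
0.0188
clock 0.0
joint_pos [ 1.1792  0.6293  0.0384  1.5183 -0.027   0.9963 -0.02  ]
qvel [ 0.0008 -0.0002  0.0003 -0.001  -0.0006  0.0008  0.0011]
joint_torque [-3.00000e-04 -5.49718e+01  1.14350e+00 -1.86627e+01 -5.23000e-02
  2.39000e-02  1.00000e-04]
eef_pos [ 0.2079 -0.6152  0.2046]
orientation [-3.0982e+00 -5.0920e-01  5.0000e-04]
wrist_force [-0.6461  0.479  -0.0242]
torque [0.0048 0.0031 0.0543]
finger_gap 0.0941
{'fovy': 54.85198743373872, 'cx': 326.6171084312127, 'cy': 203.24682290529253, 'position': array([0.94846754, 0.34978294, 0.81768996]), 'rotation': array([0.24703039, 0.66893863, 2.32222555])}
{'fovy': 52.96763130349594, 'cx': 319.27029399201996, 'cy': 200.67954249149736, 'position': array([0.53416606, 0.00245941, 1.03229967]), 'rotation': array([ 0.09835353, -0.08610299, -1.53876661])}
```

View pics/scene0.png

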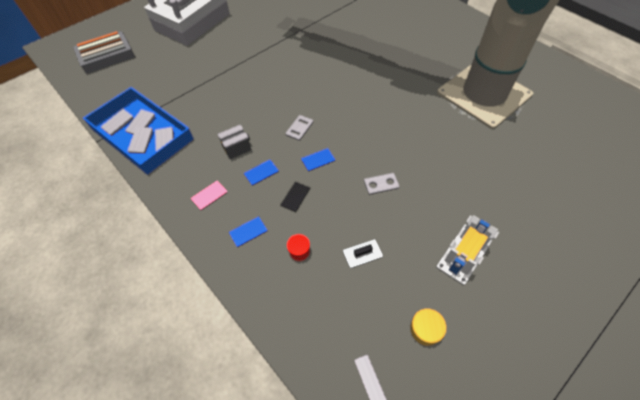

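View pics/top0.png

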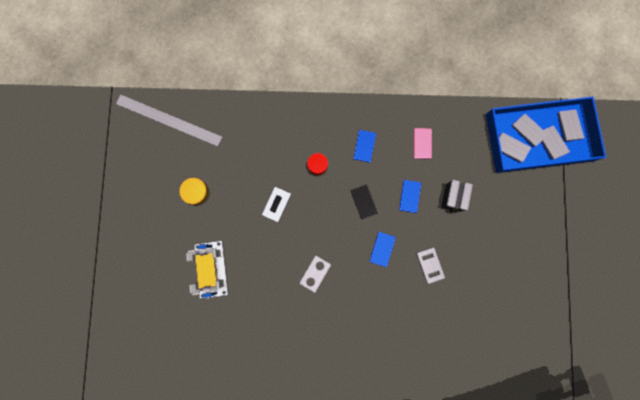

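```bash
cat > h.py <<'E'
import cv2,numpy as np
from scipy.spatial.transform import Rotation as R
from bench import state,camera
def ray(c,u,v):
    f=200/np.tan(np.radians(c["fovy"]/2))
    d=R.from_rotvec(c["rotation"]).apply([(u-c["cx"])/f,-(v-c["cy"])/f,-1.])
    return np.array(c["position"]),d
def pt(c,u,v,z):
    p,d=ray(c,u,v); return p+d*(z-p[2])/d[2]
def proj(c,P):
    f=200/np.tan(np.radians(c["fovy"]/2))
    q=R.from_rotvec(c["rotation"]).inv().apply(np.array(P)-c["position"])
    return c["cx"]+f*q[...,0]/-q[...,2], c["cy"]-f*q[...,1]/-q[...,2]
def rect(c,mask,u,v,z):
    """largest contour near u,v -> ground rect in plane z"""
    cs,_=cv2.findContours(mask,cv2.RETR_EXTERNAL,cv2.CHAIN_APPROX_NONE)
    return cs
def crop(c,u,v,r,k,name):
    im=c["img"][max(0,v-r):v+r,max(0,u-r):u+r]
    cv2.imwrite(name,cv2.resize(im,None,fx=k,fy=k,interpolation=cv2.INTER_CUBIC))
def blob(c,u,v,thr,z,r=26,k=8):
    """thr: function(bgr float array)->signal, >0 inside. returns centre, yaw, dims via upsampled minAreaRect on metric plane"""
    im=c["img"][v-r:v+r,u-r:u+r].astype(np.float32)
    s=thr(cv2.resize(im,None,fx=k,fy=k,interpolation=cv2.INTER_CUBIC))
    m=(s>0).astype(np.uint8)
    cs,_=cv2.findContours(m,cv2.RETR_EXTERNAL,cv2.CHAIN_APPROX_NONE)
    ctr=r*k
    cs=[a for a in cs if cv2.contourArea(a)>60*k*k/4]
    a=min(cs,key=lambda a:abs(cv2.pointPolygonTest(a,(ctr,ctr),True)) if cv2.pointPolygonTest(a,(ctr,ctr),True)<0 else -1)
    a=cv2.convexHull(a)[:,0,:].astype(float)
    uu=(a[:,0]+.5)/k-.5+u-r; vv=(a[:,1]+.5)/k-.5+v-r
    P=np.array([pt(c,x,y,z)[:2] for x,y in zip(uu,vv)])
    (cx,cy),(w,h),ang=cv2.minAreaRect((P*1e4).astype(np.float32))
    if w<h: ang+=90; w,h=h,w
    return np.array([cx,cy])/1e4,((ang+90)%180)-90,np.array([w,h])/10
E
python3 - <<'E'
from h import *
t=camera("top");s=camera("scene")
bright=lambda a:a.min(2)-135
dark=lambda a:55-a.max(2)   # tuned below
for n,c,u,v in(("top",t,364,202),("scene",s,296,196)):
    print(n,c["img"][v,u],c["img"][v,u+30])
for nm,z,(a,b),(e,f),th in(("bored",.004,(315,274),(381,184),bright),("slot",.004,(431,266),(299,127),bright),("cover",.003,(276,204),(363,254),bright),("sep",.003,(364,202),(296,196),dark)):
    for c,u,v in((t,a,b),(s,e,f)):
        try: print(nm,*[np.round(x,4) for x in blob(c,u,v,th,z)])
        except Exception as ex: print(nm,ex)
crop(t,208,270,40,10,"pics/mt.png");crop(s,468,250,50,10,"pics/ms.png")
E
```

```text
top [43 41 46] [79 88 93]
scene [48 45 46] [110 119 122]
bored [0.4704 0.018 ] -28.6838 [82.8788 47.4455]
bored [0.4659 0.0183] -28.6485 [84.2443 49.24  ]
slot [ 0.5003 -0.274 ] 19.914 [81.8885 46.874 ]
slot [ 0.4954 -0.2744] 20.0272 [84.8956 48.9288]
cover [0.6445 0.1238] -22.2366 [83.2971 48.2596]
cover [0.6415 0.1248] -22.6368 [85.9625 51.1787]
sep [ 0.6574 -0.1011] 21.8892 [78.8124 44.3238]
sep [ 0.6559 -0.0993] 21.8718 [76.2468 41.2267]
```

```bash
python3 -c "
import cv2,numpy as np
a=cv2.imread('pics/mt.png');b=cv2.imread('pics/ms.png')
a=cv2.resize(a,(400,400));b=cv2.resize(b,(400,400));cv2.imwrite('pics/m.png',np.hstack([a,b]))"
```

```text
(no output)
```

View pics/m.png

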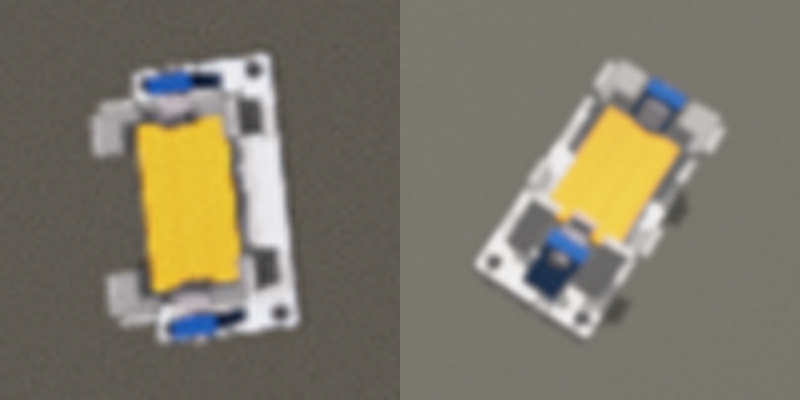

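```bash
python3 - <<'E'
from h import *
t=camera("top");s=camera("scene")
C=[(268,55),(299,325),(160,341),(133,73)]
P=np.array([pt(t,(x+.5)/5-.5+168,(y+.5)/5-.5+230,.01)[:2] for x,y in C])
print(P,P.mean(0)); 
d=P[0]-P[1];e=P[3]-P[2];print([np.linalg.norm(P[i]-P[(i+1)%4]) for i in range(4)],np.degrees(np.arctan2(d[1],d[0])),np.degrees(np.arctan2(e[1],e[0])))
# scene: crop origin (418,200), display scale 4
for x,y in((475,262),(592,338)):
    print(pt(s,(x-400+.5)/4-.5+418,(y+.5)/4-.5+200,.01))
# gold
gold=lambda a:np.minimum(a[...,2]-150,110-a[...,0])
print(blob(t,206,270,gold,.054,r=40),blob(s,471,245,gold,.054,r=40))
#blue blocks
blue=lambda a:a[...,0]-a[...,2]-60
hs=[]
for c,pts in((t,((206,246),(208,295))),(s,((483,225),(458,267)))):
    for u,v in pts:
        im=c["img"][v-10:v+11,u-10:u+11].astype(float); w=np.clip(blue(im),0,None)
        g=np.mgrid[v-10:v+11,u-10:u+11]; print(u,v,(w*g[1]).sum()/w.sum(),(w*g[0]).sum()/w.sum())
# bystanders
red=lambda a:a[...,2]-a[...,1]-90
print("pot",blob(t,317,164,red,.02),blob(s,299,246,red,.02))
print("tin",blob(t,193,191,gold,.019),blob(s,429,326,gold,.019))
u,v=457,195;crop(t,u,v,30,10,"pics/mag.png")
E
```

```text
[[0.54574853 0.25805683]
 [0.41210474 0.23459437]
 [0.40212125 0.30363626]
 [0.5345917  0.32608211]] [0.47364156 0.28059239]
[np.float64(0.13568769187917729), np.float64(0.06975996995825504), np.float64(0.13435860323499027), np.float64(0.06893412638477356)] 9.957356251715424 9.616880039663076
[0.54408036 0.26011526 0.01      ]
[0.53210459 0.33130115 0.01      ]
(array([0.47342563, 0.28090698]), 9.945511817932129, array([81.53474121, 45.37909851])) (array([0.47244795, 0.2835113 ]), 9.398303031921387, array([83.05953979, 46.08006592]))
206 246 201.56384120171674 246.25375536480686
208 295 206.67529976019185 294.7127098321343
483 225 484.10336538461536 223.10697115384616
458 267 459.4534351145038 261.21068702290074
pot (array([0.75120645, 0.02062316]), -17.001296997070312, array([54.97113037, 53.56015015])) (array([0.74278848, 0.01589283]), 10.70518684387207, array([57.52039185, 57.30368652]))
tin (array([0.67087148, 0.33742187]), 3.6555511951446533, array([68.86213989, 68.77826538])) (array([0.66154976, 0.33350862]), -13.168167114257812, array([71.46483765, 70.85518799]))
```

```bash
python3 -c "
from h import *
t=camera('top');s=camera('scene')
a=t['img'][230:310,168:248];b=s['img'][205:290,430:515]
f=lambda a:cv2.resize(a,(800,800)if 0 else (600,600),interpolation=cv2.INTER_CUBIC)
cv2.imwrite('pics/a.png',f(a));cv2.imwrite('pics/b.png',f(b))"
```

```text
(no output)
```

View pics/a.png

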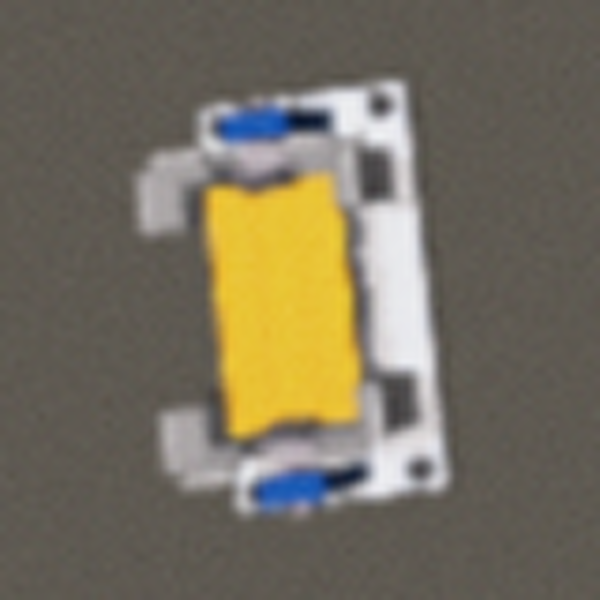

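View pics/b.png

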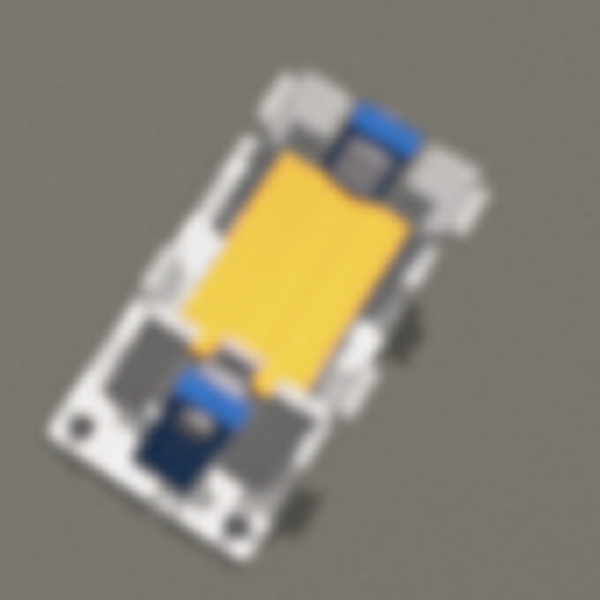

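```bash
cat >> h.py <<'E'
def go(x,y,z,yaw,s=None):
    """rows values to bring TCP to x,y,z, jaw-normal (tool x) along yaw mod 180"""
    s=s or state(); r=R.from_rotvec(s["orientation"]).as_matrix()
    d=r.T@(np.array([x,y,z])-s["eef_pos"])
    cur=np.degrees(np.arctan2(r[1,0],r[0,0]))
    dy=((yaw-cur)+90)%180-90
    print("pos",np.round(s["eef_pos"],4),"toolx yaw",round(cur,2),"tilt",np.round(r[:,2],4),"q",np.round(s["joint_pos"],2))
    print("tx %.4f ty %.4f tz %.4f twist %.2f | F %s gap %.4f t %.2f"%(*d,-dy,np.round(s["wrist_force"],1),s["finger_gap"],s["clock"]))
E
python3 -c "
from h import *
go(.4700,.018,.1,-28.7)"
```

```text
pos [ 0.208  -0.6157  0.2054] toolx yaw 18.67 tilt [-1.e-04  3.e-04 -1.e+00] q [ 1.18  0.63  0.04  1.52 -0.03  1.   -0.02]
tx 0.4510 ty -0.5165 tz 0.1055 twist 47.37 | F [ 0.4 -0.   0.4] gap 0.0940 t 0.40
```

```bash
python3 -m crank '[{"jaw":0.07,"tx":0.451,"ty":-0.5165,"tz":0.05,"twist":47.4},{"jaw":0.07,"tx":0.451,"ty":-0.5165,"tz":0.05,"twist":47.4},{"jaw":0.07,"tx":0.451,"ty":-0.5165,"tz":0.05,"twist":47.4},{"jaw":0.07,"tx":0.451,"ty":-0.5165,"tz":0.05,"twist":47.4},{"jaw":0.07,"tx":0.451,"ty":-0.5165,"tz":0.05,"twist":47.4},{"jaw":0.07,"tx":0.451,"ty":-0.5165,"tz":0.05,"twist":47.4},{"jaw":0.07,"tx":0.451,"ty":-0.5165,"tz":0.05,"twist":47.4},{"jaw":0.07,"tx":0.451,"ty":-0.5165,"tz":0.05,"twist":47.4},{"jaw":0.07,"tx":0.451,"ty":-0.5165,"tz":0.05,"twist":47.4},{"jaw":0.07,"tx":0.451,"ty":-0.5165,"tz":0.05,"twist":47.4}]' 50; python3 -c "
from h import *
go(.4700,.018,.06,-28.7)"
```

```text
clock: 1.65
eef_pos: [0.4472, -0.0379, 0.1603]
orientation: [-3.043, 0.78, -0.002]
wrist_force: [0.6, -0.8, 0.1]
finger_gap: 0.0701
pos [ 0.4472 -0.0379  0.1603] toolx yaw -28.74 tilt [ 1.3e-03 -1.0e-04 -1.0e+00] q [-0.16  0.43  0.24  2.11 -0.17  0.62 -1.86]
tx -0.0070 ty -0.0599 tz 0.1003 twist -0.04 | F [ 0.6 -0.8  0.1] gap 0.0701 t 1.65
```

```bash
python3 -m crank '[{"jaw":0.07,"tx":-0.007,"ty":-0.06,"tz":0.1},{"jaw":0.07,"tx":-0.007,"ty":-0.06,"tz":0.1},{"jaw":0.07,"tx":-0.007,"ty":-0.06,"tz":0.1},{"jaw":0.07,"tx":-0.007,"ty":-0.06,"tz":0.1}]'; python3 -c "
from h import *
for n in('top','scene'):
    c=camera(n); u,v=proj(c,[.47,.018,.03]); print(u,v); crop(c,int(u),int(v),40,7,'pics/g1%s.png'%n)
a=[cv2.imread('pics/g1%s.png'%n) for n in('top','scene')]
cv2.imwrite('pics/g1.png',cv2.resize(np.hstack(a),(800,400)))
go(.4700,.018,.002,-28.7)"
```

```text
314.62634501368996 274.32822803939365
381.2025433841955 177.0838538039505
pos [ 0.4488 -0.0321  0.1597] toolx yaw -28.01 tilt [ 0.0015  0.003  -1.    ] q [-0.16  0.43  0.24  2.11 -0.18  0.62 -1.86]
tx -0.0048 ty -0.0537 tz 0.1579 twist 0.69 | F [-0.2 -0.2 -0.2] gap 0.0702 t 1.75invalid input
```

View pics/g1.png

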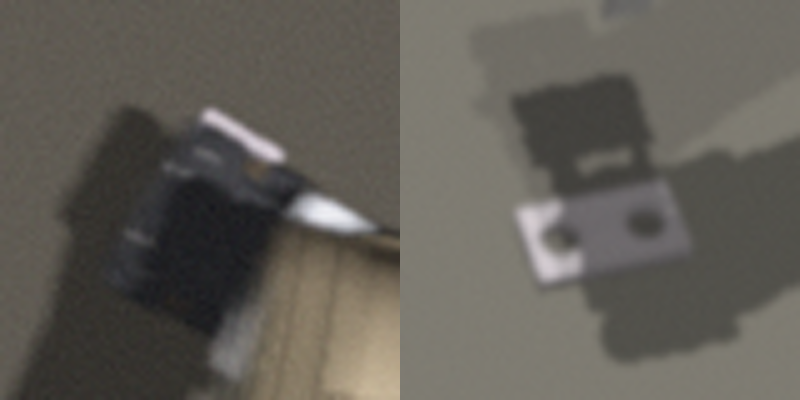

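The rows need every key ("invalid input" was a refused call). The pictures show the gripper still about 60 mm short of the bored blank, which is undisturbed.

```bash
python3 -m crank '[{"jaw":0.07,"tx":-0.005,"ty":-0.054,"tz":0.1,"twist":0.7},{"jaw":0.07,"tx":-0.005,"ty":-0.054,"tz":0.1,"twist":0.7},{"jaw":0.07,"tx":-0.005,"ty":-0.054,"tz":0.1,"twist":0.7},{"jaw":0.07,"tx":-0.005,"ty":-0.054,"tz":0.1,"twist":0.7}]'; python3 -c "
from h import *
for n in('top','scene'):
    c=camera(n); u,v=proj(c,[.47,.018,.03]); print(u,v); crop(c,int(u),int(v),40,7,'pics/g2%s.png'%n)
a=[cv2.imread('pics/g2%s.png'%n) for n in('top','scene')]
cv2.imwrite('pics/g2.png',cv2.resize(np.hstack(a),(800,400)))
go(.4700,.018,.002,-28.7)"
```

```text
clock: 2.25
eef_pos: [0.468, 0.0085, 0.0611]
orientation: [3.037, -0.8, 0.002]
wrist_force: [-0.1, 0.1, 0.7]
finger_gap: 0.0701
314.62634501368996 274.32822803939365
381.2025433841955 177.0838538039505
pos [0.4687 0.0085 0.0618] toolx yaw -29.56 tilt [ 3.e-03 -5.e-04 -1.e+00] q [-0.19  0.63  0.17  2.14 -0.26  0.39 -1.9 ]
tx -0.0038 ty -0.0089 tz 0.0598 twist -0.86 | F [-0.4  0.   0.4] gap 0.0699 t 2.35
```

View pics/g2.png

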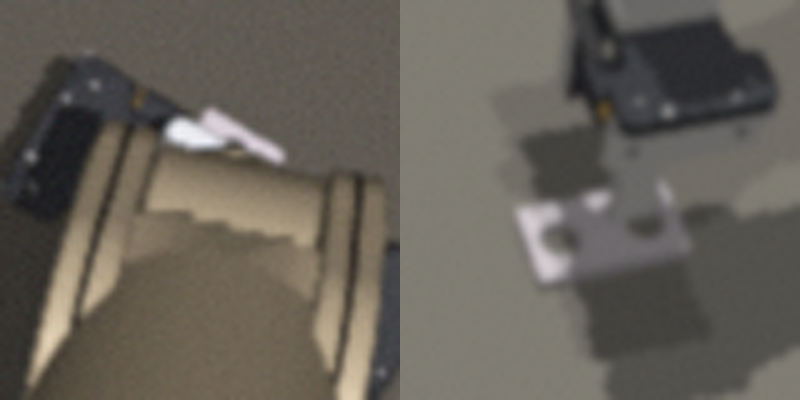

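```bash
python3 -m crank '[{"jaw":0.07,"tx":0,"ty":0,"tz":0,"twist":0},{"jaw":0.07,"tx":0,"ty":0,"tz":0,"twist":0}]';python3 -c "
from h import *
go(.4700,.018,.002,-28.7);camera('top');go(.4700,.018,.002,-28.7);camera('top');go(.4700,.018,.002,-28.7)"
```

```text
clock: 2.6
eef_pos: [0.4683, 0.0096, 0.061]
orientation: [-3.038, 0.799, -0.003]
wrist_force: [0.3, -0.1, 0.8]
finger_gap: 0.0701
pos [0.4683 0.0096 0.061 ] toolx yaw -29.48 tilt [ 1.8e-03  1.0e-04 -1.0e+00] q [-0.2   0.63  0.17  2.14 -0.26  0.39 -1.9 ]
tx -0.0028 ty -0.0081 tz 0.0590 twist -0.78 | F [ 0.3 -0.1  0.8] gap 0.0701 t 2.60
pos [0.4682 0.0097 0.0607] toolx yaw -29.46 tilt [ 1.3e-03  1.0e-04 -1.0e+00] q [-0.2   0.63  0.17  2.14 -0.26  0.39 -1.9 ]
tx -0.0025 ty -0.0081 tz 0.0587 twist -0.76 | F [-0.4 -0.1 -0.3] gap 0.0702 t 2.65
pos [0.4681 0.0098 0.0605] toolx yaw -29.45 tilt [ 1.e-03  1.e-04 -1.e+00] q [-0.2   0.63  0.17  2.14 -0.26  0.39 -1.9 ]
tx -0.0024 ty -0.0080 tz 0.0585 twist -0.75 | F [ 0.  -1.3 -0.5] gap 0.0697 t 2.70
```

```bash
python3 -m crank '[{"jaw":0.07,"tx":-0.0024,"ty":-0.008,"tz":0.04,"twist":-0.75},{"jaw":0.07,"tx":-0.0024,"ty":-0.008,"tz":0.055,"twist":-0.75},{"jaw":0.07,"tx":-0.0024,"ty":-0.008,"tz":0.0575,"twist":-0.75},{"jaw":0.07,"tx":-0.0024,"ty":-0.008,"tz":0.0575,"twist":-0.75},{"jaw":0.07,"tx":-0.0024,"ty":-0.008,"tz":0.0575,"twist":-0.75}]';python3 -c "
from h import *
go(.4700,.018,.002,-28.7);camera('top');go(.4700,.018,.002,-28.7)"
```

```text
clock: 3.32
eef_pos: [0.4702, 0.0179, 0.0033]
orientation: [-3.043, 0.779, -0.002]
wrist_force: [0.0, -0.0, 0.4]
finger_gap: 0.07
pos [0.4702 0.0179 0.0033] toolx yaw -28.7 tilt [ 1.4e-03 -1.0e-04 -1.0e+00] q [-0.17  0.74  0.11  2.16 -0.3   0.25 -1.87]
tx -0.0002 ty 0.0001 tz 0.0013 twist -0.00 | F [ 0.  -0.   0.4] gap 0.0700 t 3.33
pos [0.4702 0.018  0.0033] toolx yaw -28.7 tilt [ 0.0014 -0.     -1.    ] q [-0.17  0.74  0.11  2.16 -0.3   0.25 -1.87]
tx -0.0002 ty 0.0001 tz 0.0013 twist 0.00 | F [ 0.9 -0.8  0.3] gap 0.0699 t 3.38
```

```bash
python3 -m crank '[{"jaw":0.04,"tx":0,"ty":0,"tz":0.001,"twist":0},{"jaw":0.03,"tx":0,"ty":0,"tz":0.001,"twist":0},{"jaw":0.03,"tx":0,"ty":0,"tz":0.001,"twist":0},{"jaw":0.03,"tx":0,"ty":0,"tz":0.001,"twist":0},{"jaw":0.03,"tx":0,"ty":0,"tz":0.001,"twist":0},{"jaw":0.03,"tx":0,"ty":0,"tz":0.001,"twist":0}]' 50;python3 -c "
from h import *
go(.4736,.2807,.12,9.8)"
```

```text
clock: 4.12
eef_pos: [0.4697, 0.0182, 0.0016]
orientation: [-3.044, 0.778, -0.0]
wrist_force: [-0.7, 1.2, 3.1]
finger_gap: 0.0445
pos [0.4697 0.0182 0.0016] toolx yaw -28.68 tilt [ 1.e-04  1.e-04 -1.e+00] q [-0.17  0.75  0.11  2.16 -0.31  0.25 -1.86]
tx -0.1226 ty -0.2322 tz -0.1184 twist -38.48 | F [-0.7  1.2  3.1] gap 0.0445 t 4.12
```

```bash
python3 -m crank '[{"jaw":0.03,"tx":0,"ty":0,"tz":-0.06,"twist":0},{"jaw":0.03,"tx":0,"ty":0,"tz":-0.12,"twist":0},{"jaw":0.03,"tx":-0.1226,"ty":-0.2322,"tz":-0.1184,"twist":-38.5},{"jaw":0.03,"tx":-0.1226,"ty":-0.2322,"tz":-0.1184,"twist":-38.5},{"jaw":0.03,"tx":-0.1226,"ty":-0.2322,"tz":-0.1184,"twist":-38.5},{"jaw":0.03,"tx":-0.1226,"ty":-0.2322,"tz":-0.1184,"twist":-38.5},{"jaw":0.03,"tx":-0.1226,"ty":-0.2322,"tz":-0.1184,"twist":-38.5},{"jaw":0.03,"tx":-0.1226,"ty":-0.2322,"tz":-0.1184,"twist":-38.5},{"jaw":0.03,"tx":-0.1226,"ty":-0.2322,"tz":-0.1184,"twist":-38.5},{"jaw":0.03,"tx":-0.1226,"ty":-0.2322,"tz":-0.1184,"twist":-38.5}]';python3 -c "
from h import *
for n in('top','scene'):
    c=camera(n); u,v=proj(c,[.4736,.2807,.08]); print(u,v); crop(c,int(u),int(v),50,6,'pics/g3%s.png'%n)
a=[cv2.imread('pics/g3%s.png'%n) for n in('top','scene')]
cv2.imwrite('pics/g3.png',cv2.resize(np.hstack(a),(800,400)))
go(.4736,.2807,.085,9.8)"
```

```text
clock: 5.38
eef_pos: [0.4739, 0.2785, 0.1199]
orientation: [3.129, 0.264, -0.0]
wrist_force: [0.9, 0.6, -1.9]
finger_gap: 0.044
202.3268294602808 270.64191624748315
472.79870260527196 237.91796828551284
pos [0.4739 0.2793 0.12  ] toolx yaw 9.69 tilt [ 1.e-04 -4.e-04 -1.e+00] q [-0.65  0.6   0.1   1.89 -0.09  0.66 -1.89]
tx -0.0001 ty -0.0014 tz 0.0350 twist -0.11 | F [-0.1  0.2 -2.5] gap 0.0443 t 5.47
```

View pics/g3.png

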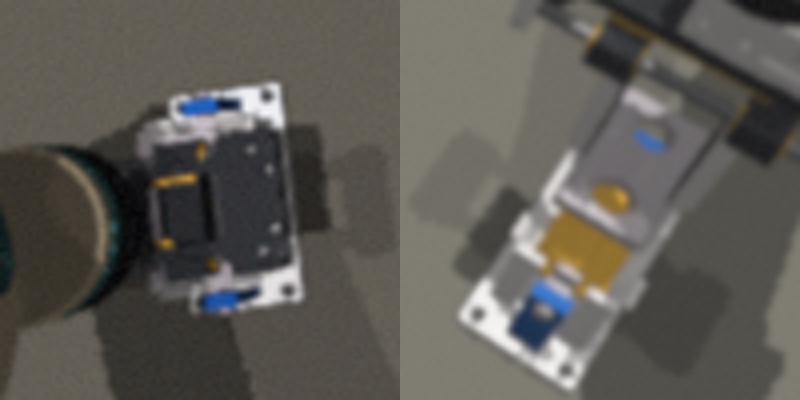

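```bash
python3 -c "
from h import *
c=camera('scene'); im=c['img'][190:270,425:525]
cv2.imwrite('pics/g4.png',cv2.resize(im,None,fx=7,fy=7,interpolation=cv2.INTER_CUBIC))"
```

```text
(no output)
```

View pics/g4.png

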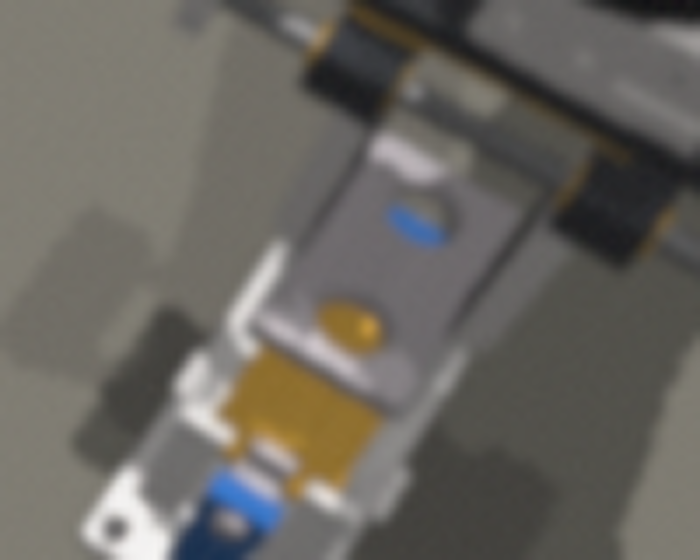

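```bash
python3 -c "
from h import *
c=camera('scene')
f=lambda x,y,z:pt(c,(x+.5)/7-.5+425,(y+.5)/7-.5+190,z)[:2]
for nm,q,z in(('bot',((252,334),(392,410)),.118),('top',((268,310),(412,388)),.126)):
    P=[f(x,y,z) for x,y in q]; d=P[1]-P[0]; m=(P[0]+P[1])/2; n=np.array([np.cos(np.radians(9.7)),np.sin(np.radians(9.7))])
    print(nm,np.linalg.norm(d),m,m-.04*n)
# holes: centre at z .126 rims
for x,y in((350,327),(418,222)): print(f(x,y,.126))
go(.4736,.2807,.085,9.8)
"
```

```text
bot 0.04272641257724355 [0.5101742  0.28753873] [0.47074606 0.28079915]
top 0.04361512039826939 [0.50550605 0.28730771] [0.46607791 0.28056814]
[0.49762364 0.285203  ]
[0.45481379 0.27796186]
pos [0.4738 0.28   0.12  ] toolx yaw 9.75 tilt [ 1.e-04 -1.e-04 -1.e+00] q [-0.65  0.6   0.1   1.88 -0.09  0.66 -1.89]
tx -0.0000 ty -0.0007 tz 0.0350 twist -0.05 | F [-0.4 -0.5 -2.1] gap 0.0440 t 5.58
```

```bash
python3 -m crank '[{"jaw":0.03,"tx":0,"ty":-0.0015,"tz":0.03,"twist":0},{"jaw":0.03,"tx":0,"ty":-0.0015,"tz":0.037,"twist":0},{"jaw":0.03,"tx":0,"ty":-0.0015,"tz":0.041,"twist":0},{"jaw":0.03,"tx":0,"ty":-0.0015,"tz":0.044,"twist":0},{"jaw":0.03,"tx":0,"ty":-0.0015,"tz":0.044,"twist":0},{"jaw":0.03,"tx":0,"ty":-0.0015,"tz":0.044,"twist":0}]';python3 -c "
from h import *
go(.4736,.2815,.07,9.8);camera('top');go(.4736,.2815,.07,9.8)
c=camera('scene'); im=c['img'][200:280,425:525]
cv2.imwrite('pics/g5.png',cv2.resize(im,None,fx=7,fy=7,interpolation=cv2.INTER_CUBIC))"
```

```text
clock: 6.32
eef_pos: [0.4736, 0.2823, 0.0764]
orientation: [-3.13, -0.269, -0.001]
wrist_force: [-0.2, -0.5, -2.0]
finger_gap: 0.044
pos [0.4736 0.2823 0.0764] toolx yaw 9.82 tilt [ 7.e-04  4.e-04 -1.e+00] q [-0.65  0.67  0.09  1.91 -0.1   0.56 -1.89]
tx -0.0001 ty 0.0008 tz 0.0064 twist 0.02 | F [-0.2 -0.5 -2. ] gap 0.0440 t 6.33
pos [0.4735 0.2823 0.0763] toolx yaw 9.81 tilt [ 7.e-04  4.e-04 -1.e+00] q [-0.65  0.67  0.09  1.91 -0.1   0.56 -1.89]
tx -0.0001 ty 0.0008 tz 0.0063 twist 0.01 | F [ 0.1  0.  -1.7] gap 0.0445 t 6.38
```

View pics/g5.png

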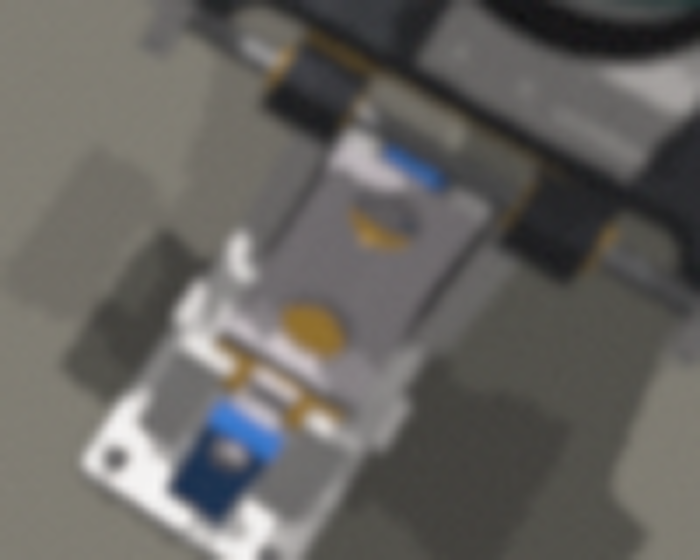

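```bash
python3 -m crank '[{"jaw":0.03,"tx":0,"ty":0.0005,"tz":0.004,"twist":0},{"jaw":0.03,"tx":0,"ty":0.0005,"tz":0.008,"twist":0},{"jaw":0.03,"tx":0,"ty":0.0005,"tz":0.011,"twist":0},{"jaw":0.03,"tx":0,"ty":0.0005,"tz":0.011,"twist":0},{"jaw":0.03,"tx":0,"ty":0.0005,"tz":0.011,"twist":0}]';python3 -c "
from h import *
go(.4736,.2815,.07,9.8);camera('top');go(.4736,.2815,.047,9.8)"
```

```text
clock: 7.05
eef_pos: [0.4732, 0.2817, 0.0647]
orientation: [3.13, 0.269, -0.001]
wrist_force: [0.0, 0.3, -2.6]
finger_gap: 0.0443
pos [0.4732 0.2817 0.0647] toolx yaw 9.82 tilt [-4.e-04 -1.e-04 -1.e+00] q [-0.64  0.69  0.09  1.92 -0.11  0.54 -1.89]
tx 0.0004 ty 0.0003 tz -0.0053 twist 0.02 | F [ 0.   0.3 -2.6] gap 0.0443 t 7.05
pos [0.4732 0.2817 0.0647] toolx yaw 9.82 tilt [-4.e-04 -2.e-04 -1.e+00] q [-0.64  0.69  0.09  1.92 -0.11  0.54 -1.89]
tx 0.0004 ty 0.0002 tz 0.0177 twist 0.02 | F [ 0.4  1.4 -3. ] gap 0.0442 t 7.10
```

```bash
python3 -m crank '[{"jaw":0.03,"tx":0,"ty":0,"tz":0.006,"twist":0},{"jaw":0.03,"tx":0,"ty":0,"tz":0.012,"twist":0},{"jaw":0.03,"tx":0,"ty":0,"tz":0.018,"twist":0},{"jaw":0.03,"tx":0,"ty":0,"tz":0.0215,"twist":0},{"jaw":0.03,"tx":0,"ty":0,"tz":0.0215,"twist":0},{"jaw":0.03,"tx":0,"ty":0,"tz":0.0215,"twist":0}]';python3 -c "
from h import *
go(.4736,.2815,.07,9.8);camera('top');go(.4736,.2815,.043,9.8)
c=camera('scene'); im=c['img'][200:280,425:525]
cv2.imwrite('pics/g6.png',cv2.resize(im,None,fx=7,fy=7,interpolation=cv2.INTER_CUBIC))"
```

```text
clock: 7.85
eef_pos: [0.4737, 0.2818, 0.0436]
orientation: [-3.13, -0.269, -0.001]
wrist_force: [0.4, -0.1, 5.0]
finger_gap: 0.0441
pos [0.4737 0.2818 0.0436] toolx yaw 9.82 tilt [ 6.e-04  3.e-04 -1.e+00] q [-0.64  0.72  0.08  1.93 -0.11  0.49 -1.88]
tx -0.0001 ty 0.0003 tz -0.0264 twist 0.02 | F [ 0.4 -0.1  5. ] gap 0.0441 t 7.85
pos [0.4737 0.2818 0.0437] toolx yaw 9.81 tilt [ 6.e-04  3.e-04 -1.e+00] q [-0.64  0.72  0.08  1.93 -0.11  0.49 -1.88]
tx -0.0001 ty 0.0003 tz 0.0007 twist 0.01 | F [-0.5  0.5  4.5] gap 0.0440 t 7.90
```

View pics/g6.png

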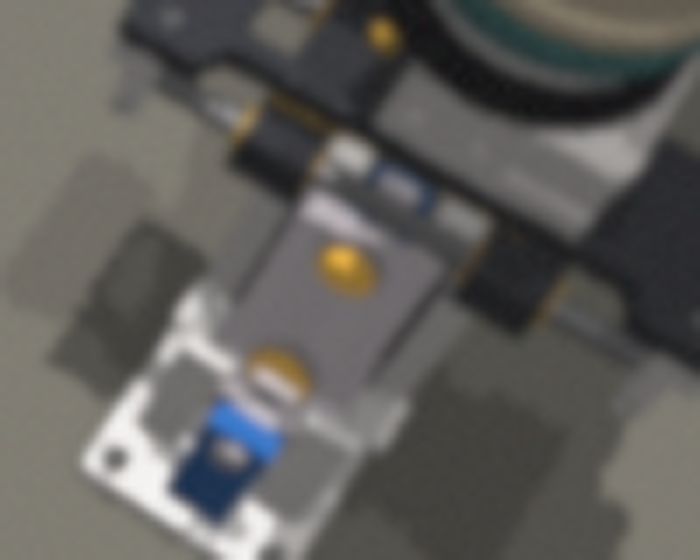

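```bash
python3 -m crank '[{"jaw":0.06,"tx":0,"ty":0,"tz":0,"twist":0},{"jaw":0.06,"tx":0,"ty":0,"tz":0,"twist":0},{"jaw":0.06,"tx":0,"ty":0,"tz":0,"twist":0},{"jaw":0.06,"tx":0,"ty":0,"tz":-0.03,"twist":0},{"jaw":0.06,"tx":0,"ty":0,"tz":-0.08,"twist":0},{"jaw":0.07,"tx":-0.02,"ty":0.06,"tz":-0.12,"twist":0},{"jaw":0.07,"tx":-0.02,"ty":0.12,"tz":-0.12,"twist":0},{"jaw":0.07,"tx":-0.02,"ty":0.18,"tz":-0.12,"twist":0},{"jaw":0.07,"tx":-0.02,"ty":0.24,"tz":-0.12,"twist":0}]';python3 -c "
from h import *
for n in('top','scene'):
    c=camera(n); u,v=proj(c,[.4736,.2807,.05]); print(u,v); crop(c,int(u),int(v),35,10,'pics/g7%s.png'%n)
a=[cv2.imread('pics/g7%s.png'%n) for n in('top','scene')]
cv2.imwrite('pics/g7.png',cv2.resize(np.hstack(a),(800,400)))
go(.6574,-.1007,.06,21.9)"
```

```text
clock: 9.07
eef_pos: [0.4942, 0.0427, 0.1637]
orientation: [-3.13, -0.27, -0.001]
wrist_force: [1.0, -0.6, -0.5]
finger_gap: 0.0703
205.9896710207044 269.95579559036264
468.52242363315463 244.10793224644223
pos [0.4947 0.0356 0.1637] toolx yaw 9.08 tilt [ 7.0e-04 -4.3e-03 -1.0e+00] q [-0.21  0.47  0.11  1.99 -0.07  0.69 -1.47]
tx 0.1391 ty 0.1598 tz 0.1044 twist -12.82 | F [-0.2  0.3  0.6] gap 0.0701 t 9.18
```

View pics/g7.png

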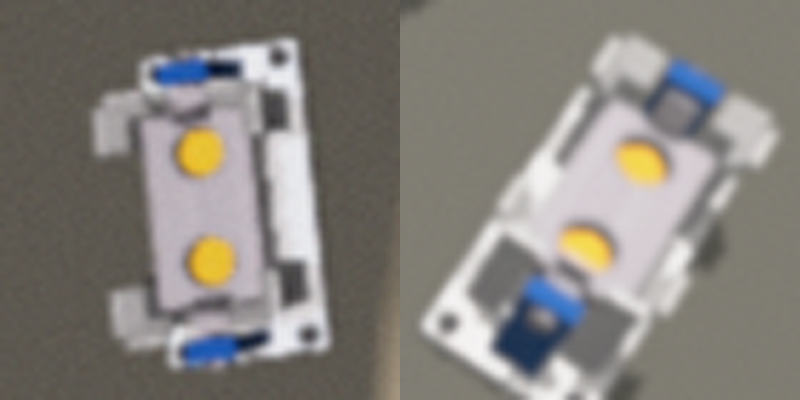

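The bored blank sits under both catches (top picture: catches over both ends, holes showing the brass). Next, the separator.

```bash
python3 -m crank '[{"jaw":0.07,"tx":0.139,"ty":0.16,"tz":0.08,"twist":-12.8},{"jaw":0.07,"tx":0.139,"ty":0.16,"tz":0.08,"twist":-12.8},{"jaw":0.07,"tx":0.139,"ty":0.16,"tz":0.08,"twist":-12.8},{"jaw":0.07,"tx":0.139,"ty":0.16,"tz":0.08,"twist":-12.8},{"jaw":0.07,"tx":0.139,"ty":0.16,"tz":0.08,"twist":-12.8},{"jaw":0.07,"tx":0.139,"ty":0.16,"tz":0.08,"twist":-12.8},{"jaw":0.07,"tx":0.139,"ty":0.16,"tz":0.08,"twist":-12.8}]';python3 -c "
from h import *
go(.657,-.1006,.0015,21.9)
camera('top');go(.657,-.1006,.0015,21.9)
c=camera('scene');u,v=proj(c,[.657,-.1,.03]);crop(c,int(u),int(v),40,8,'pics/g8.png')"
```

```text
clock: 10.05
eef_pos: [0.6579, -0.0877, 0.0841]
orientation: [-3.079, -0.619, -0.0]
wrist_force: [0.7, 0.1, -0.1]
finger_gap: 0.0704
pos [ 0.6579 -0.0877  0.0841] toolx yaw 22.73 tilt [ 1.e-04  8.e-04 -1.e+00] q [ 0.08  0.78  0.02  1.58 -0.02  0.78 -1.06]
tx -0.0059 ty 0.0117 tz 0.0826 twist 0.83 | F [ 0.7  0.1 -0.1] gap 0.0704 t 10.05
pos [ 0.658  -0.0879  0.0842] toolx yaw 22.71 tilt [ 4.e-04  6.e-04 -1.e+00] q [ 0.08  0.78  0.02  1.58 -0.02  0.78 -1.06]
tx -0.0059 ty 0.0114 tz 0.0827 twist 0.81 | F [ 0.4 -1.4  0.3] gap 0.0705 t 10.10
```

View pics/g8.png

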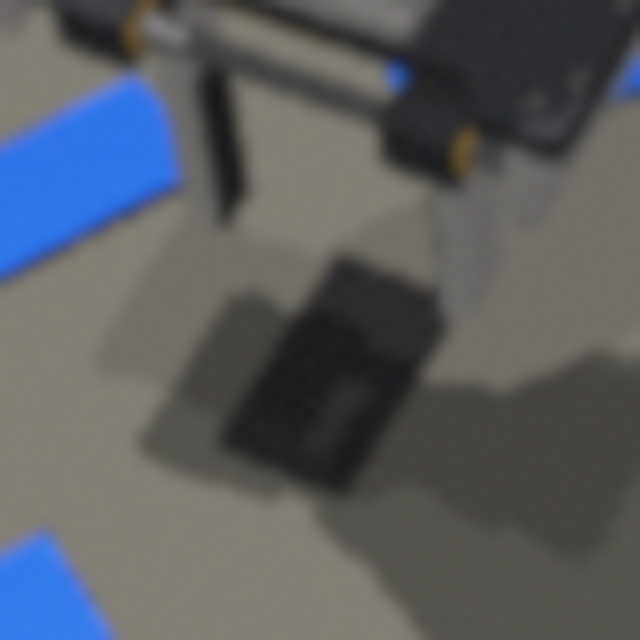

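```bash
python3 -m crank '[{"jaw":0.07,"tx":-0.006,"ty":0.0114,"tz":0.04,"twist":0.8},{"jaw":0.07,"tx":-0.006,"ty":0.0114,"tz":0.07,"twist":0.8},{"jaw":0.07,"tx":-0.006,"ty":0.0114,"tz":0.081,"twist":0.8},{"jaw":0.07,"tx":-0.006,"ty":0.0114,"tz":0.0825,"twist":0.8},{"jaw":0.07,"tx":-0.006,"ty":0.0114,"tz":0.0825,"twist":0.8},{"jaw":0.07,"tx":-0.006,"ty":0.0114,"tz":0.0825,"twist":0.8}]';python3 -c "
from h import *
go(.657,-.1006,.0015,21.9)"
```

```text
clock: 10.9
eef_pos: [0.6581, -0.1022, 0.0021]
orientation: [3.084, 0.595, 0.003]
wrist_force: [-0.1, 0.0, 0.6]
finger_gap: 0.0702
pos [ 0.6581 -0.1022  0.0021] toolx yaw 21.83 tilt [ 2.e-03 -2.e-04 -1.e+00] q [ 0.1   0.9   0.02  1.61 -0.03  0.64 -1.06]
tx -0.0004 ty -0.0019 tz 0.0006 twist -0.07 | F [-0.1  0.   0.6] gap 0.0702 t 10.90
```

```bash
python3 -m crank '[{"jaw":0.04,"tx":-0.0004,"ty":-0.0015,"tz":0.0004,"twist":0},{"jaw":0.03,"tx":-0.0004,"ty":-0.0015,"tz":0.0004,"twist":0},{"jaw":0.03,"tx":-0.0004,"ty":-0.0015,"tz":0.0004,"twist":0},{"jaw":0.03,"tx":-0.0004,"ty":-0.0015,"tz":0.0004,"twist":0},{"jaw":0.03,"tx":-0.0004,"ty":-0.0015,"tz":0.0004,"twist":0},{"jaw":0.03,"tx":-0.0004,"ty":-0.0015,"tz":0.0004,"twist":0}]' 50;python3 -c "
from h import *
go(.4736,.2816,.12,9.8)"
```

```text
clock: 11.65
eef_pos: [0.6564, -0.1011, 0.0007]
orientation: [3.085, 0.594, 0.0]
wrist_force: [-0.8, -0.5, 1.8]
finger_gap: 0.0438
pos [ 0.6564 -0.1011  0.0007] toolx yaw 21.82 tilt [ 2.e-04  0.e+00 -1.e+00] q [ 0.1   0.9   0.02  1.61 -0.03  0.63 -1.06]
tx -0.0275 ty -0.4232 tz -0.1194 twist 12.02 | F [-0.8 -0.5  1.8] gap 0.0438 t 11.65
```

```bash
python3 -m crank '[{"jaw":0.03,"tx":0,"ty":0,"tz":-0.06,"twist":0},{"jaw":0.03,"tx":0,"ty":0,"tz":-0.12,"twist":0},{"jaw":0.03,"tx":-0.0275,"ty":-0.423,"tz":-0.12,"twist":12},{"jaw":0.03,"tx":-0.0275,"ty":-0.423,"tz":-0.12,"twist":12},{"jaw":0.03,"tx":-0.0275,"ty":-0.423,"tz":-0.12,"twist":12},{"jaw":0.03,"tx":-0.0275,"ty":-0.423,"tz":-0.12,"twist":12},{"jaw":0.03,"tx":-0.0275,"ty":-0.423,"tz":-0.12,"twist":12},{"jaw":0.03,"tx":-0.0275,"ty":-0.423,"tz":-0.12,"twist":12},{"jaw":0.03,"tx":-0.0275,"ty":-0.423,"tz":-0.12,"twist":12},{"jaw":0.03,"tx":-0.0275,"ty":-0.423,"tz":-0.12,"twist":12}]'; python3 -m crank '[{"jaw":0.03,"tx":0,"ty":0,"tz":0,"twist":0},{"jaw":0.03,"tx":0,"ty":0,"tz":0,"twist":0}]'; python3 -c "
from h import *
go(.4736,.2816,.076,9.8)
c=camera('scene'); im=c['img'][190:270,425:525]
cv2.imwrite('pics/g9.png',cv2.resize(im,None,fx=7,fy=7,interpolation=cv2.INTER_CUBIC))"
```

```text
clock: 12.9
eef_pos: [0.4707, 0.2866, 0.1203]
orientation: [-3.126, -0.282, 0.002]
wrist_force: [0.2, 0.2, -0.2]
finger_gap: 0.0442
clock: 13.15
eef_pos: [0.4745, 0.2796, 0.1205]
orientation: [3.13, 0.264, 0.001]
wrist_force: [0.2, -0.1, -0.8]
finger_gap: 0.0441
pos [0.4745 0.2796 0.1205] toolx yaw 9.65 tilt [ 5.e-04 -9.e-04 -1.e+00] q [-0.67  0.6   0.13  1.88 -0.12  0.66 -1.87]
tx -0.0006 ty -0.0022 tz 0.0445 twist -0.15 | F [ 0.2 -0.1 -0.8] gap 0.0441 t 13.15
```

View pics/g9.png

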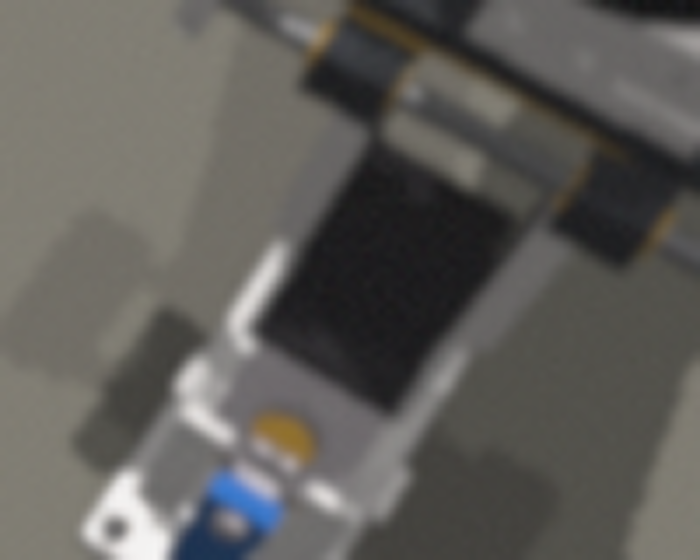

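```bash
python3 -m crank '[{"jaw":0.03,"tx":-0.0006,"ty":-0.001,"tz":0.03,"twist":-0.1},{"jaw":0.03,"tx":-0.0006,"ty":-0.001,"tz":0.038,"twist":-0.1},{"jaw":0.03,"tx":-0.0006,"ty":-0.001,"tz":0.044,"twist":-0.1},{"jaw":0.03,"tx":-0.0006,"ty":-0.001,"tz":0.049,"twist":-0.1},{"jaw":0.03,"tx":-0.0006,"ty":-0.001,"tz":0.052,"twist":-0.1},{"jaw":0.03,"tx":-0.0006,"ty":-0.001,"tz":0.0535,"twist":-0.1},{"jaw":0.03,"tx":-0.0006,"ty":-0.001,"tz":0.0535,"twist":-0.1},{"jaw":0.03,"tx":-0.0006,"ty":-0.001,"tz":0.0535,"twist":-0.1}]';python3 -c "
from h import *
go(.4736,.2816,.044,9.8);camera('top');go(.4736,.2816,.044,9.8)"
```

```text
clock: 14.2
eef_pos: [0.4732, 0.2825, 0.0675]
orientation: [-3.129, -0.271, -0.002]
wrist_force: [-0.6, 0.1, 4.6]
finger_gap: 0.0436
pos [0.4732 0.2825 0.0675] toolx yaw 9.92 tilt [ 1.e-03  5.e-04 -1.e+00] q [-0.66  0.69  0.11  1.92 -0.14  0.54 -1.86]
tx 0.0002 ty 0.0009 tz 0.0235 twist 0.12 | F [-0.6  0.1  4.6] gap 0.0436 t 14.20
pos [0.4732 0.2825 0.0674] toolx yaw 9.91 tilt [ 1.e-03  5.e-04 -1.e+00] q [-0.66  0.69  0.11  1.92 -0.14  0.54 -1.86]
tx 0.0002 ty 0.0010 tz 0.0234 twist 0.11 | F [-0.2 -0.8  6. ] gap 0.0441 t 14.25
```

```bash
python3 -m crank '[{"jaw":0.03,"tx":0,"ty":0.0007,"tz":0.006,"twist":0},{"jaw":0.03,"tx":0,"ty":0.0007,"tz":0.012,"twist":0},{"jaw":0.03,"tx":0,"ty":0.0007,"tz":0.018,"twist":0},{"jaw":0.03,"tx":0,"ty":0.0007,"tz":0.023,"twist":0},{"jaw":0.03,"tx":0,"ty":0.0007,"tz":0.023,"twist":0},{"jaw":0.03,"tx":0,"ty":0.0007,"tz":0.023,"twist":0}]';python3 -c "
from h import *
go(.4736,.2815,.044,9.8);camera('top');go(.4736,.2815,.044,9.8)
c=camera('scene'); im=c['img'][200:280,425:525]
cv2.imwrite('pics/g10.png',cv2.resize(im,None,fx=7,fy=7,interpolation=cv2.INTER_CUBIC))"
```

```text
clock: 15.0
eef_pos: [0.4739, 0.2822, 0.0444]
orientation: [-3.129, -0.271, -0.003]
wrist_force: [1.2, 1.0, 5.4]
finger_gap: 0.0442
pos [0.4739 0.2822 0.0444] toolx yaw 9.92 tilt [ 0.0019  0.0011 -1.    ] q [-0.65  0.72  0.1   1.93 -0.14  0.49 -1.85]
tx -0.0004 ty 0.0007 tz 0.0004 twist 0.12 | F [1.2 1.  5.4] gap 0.0442 t 15.00
pos [0.4739 0.2822 0.0444] toolx yaw 9.92 tilt [ 0.002   0.0011 -1.    ] q [-0.65  0.72  0.1   1.93 -0.14  0.49 -1.85]
tx -0.0005 ty 0.0007 tz 0.0004 twist 0.12 | F [1.3 0.9 5.1] gap 0.0442 t 15.05
```

View pics/g10.png

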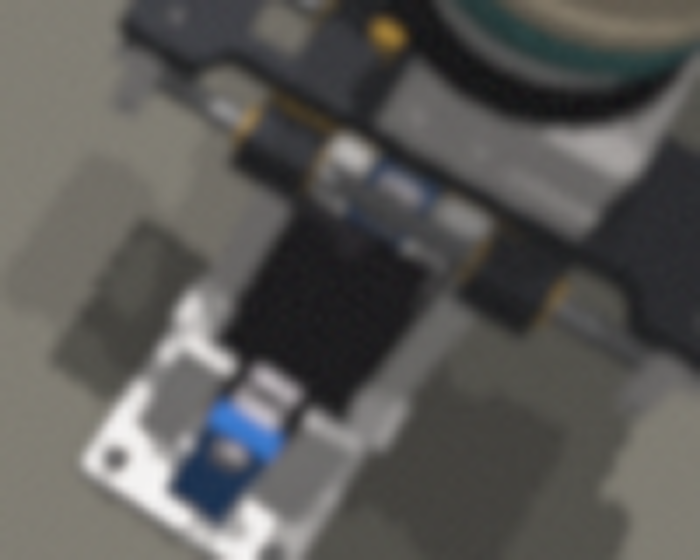

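```bash
python3 -m crank '[{"jaw":0.03,"tx":0,"ty":0,"tz":0.002,"twist":0},{"jaw":0.03,"tx":0,"ty":0,"tz":0.002,"twist":0},{"jaw":0.03,"tx":0,"ty":0,"tz":0.002,"twist":0}]';python3 -m crank '[{"jaw":0.06,"tx":0,"ty":0,"tz":0,"twist":0},{"jaw":0.06,"tx":0,"ty":0,"tz":0,"twist":0},{"jaw":0.06,"tx":0,"ty":0,"tz":0,"twist":0},{"jaw":0.06,"tx":0,"ty":0,"tz":-0.03,"twist":0},{"jaw":0.06,"tx":0,"ty":0,"tz":-0.08,"twist":0},{"jaw":0.07,"tx":-0.02,"ty":0.06,"tz":-0.12,"twist":0},{"jaw":0.07,"tx":-0.02,"ty":0.12,"tz":-0.12,"twist":0},{"jaw":0.07,"tx":-0.02,"ty":0.18,"tz":-0.12,"twist":0},{"jaw":0.07,"tx":-0.02,"ty":0.24,"tz":-0.12,"twist":0}]';python3 -c "
from h import *
for n in('top','scene'):
    c=camera(n); u,v=proj(c,[.4736,.2807,.05]); print(u,v); crop(c,int(u),int(v),35,10,'pics/g11%s.png'%n)
a=[cv2.imread('pics/g11%s.png'%n) for n in('top','scene')]
cv2.imwrite('pics/g11.png',cv2.resize(np.hstack(a),(800,400)))
go(.4995,-.2741,.08,19.95)"
```

```text
clock: 15.48
eef_pos: [0.474, 0.2822, 0.0425]
orientation: [-3.129, -0.271, -0.003]
wrist_force: [0.6, -0.4, 7.8]
finger_gap: 0.0441
clock: 16.6
eef_pos: [0.494, 0.0427, 0.1623]
orientation: [-3.13, -0.273, -0.001]
wrist_force: [0.3, -0.2, 1.0]
finger_gap: 0.0702
205.9896710207044 269.95579559036264
468.52242363315463 244.10793224644223
pos [0.4946 0.0356 0.1622] toolx yaw 9.18 tilt [ 6.0e-04 -4.2e-03 -1.0e+00] q [-0.23  0.48  0.14  1.99 -0.09  0.68 -1.44]
tx -0.0446 ty 0.3061 tz 0.0835 twist -10.77 | F [0.4 0.6 0.4] gap 0.0699 t 16.70
```

View pics/g11.png

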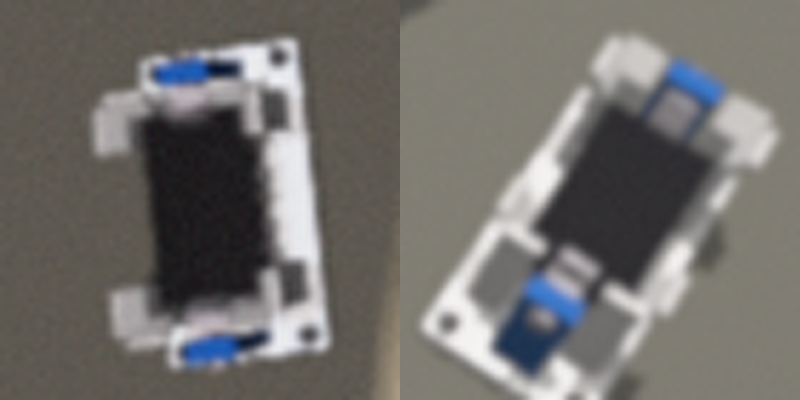

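Separator is in under both catches. Next the slotted blank.

```bash
python3 -m crank '[{"jaw":0.07,"tx":-0.0446,"ty":0.306,"tz":0.08,"twist":-10.8},{"jaw":0.07,"tx":-0.0446,"ty":0.306,"tz":0.08,"twist":-10.8},{"jaw":0.07,"tx":-0.0446,"ty":0.306,"tz":0.08,"twist":-10.8},{"jaw":0.07,"tx":-0.0446,"ty":0.306,"tz":0.08,"twist":-10.8},{"jaw":0.07,"tx":-0.0446,"ty":0.306,"tz":0.08,"twist":-10.8},{"jaw":0.07,"tx":-0.0446,"ty":0.306,"tz":0.08,"twist":-10.8},{"jaw":0.07,"tx":-0.0446,"ty":0.306,"tz":0.08,"twist":-10.8},{"jaw":0.07,"tx":-0.0446,"ty":0.306,"tz":0.08,"twist":-10.8}]';python3 -m crank '[{"jaw":0.07,"tx":0,"ty":0,"tz":0,"twist":0},{"jaw":0.07,"tx":0,"ty":0,"tz":0,"twist":0}]';python3 -c "
from h import *
go(.4998,-.2741,.002,20)
c=camera('scene');u,v=proj(c,[.5,-.274,.03]);crop(c,int(u),int(v),40,8,'pics/g12.png')"
```

```text
clock: 17.7
eef_pos: [0.5034, -0.2621, 0.0822]
orientation: [-3.088, -0.569, -0.001]
wrist_force: [-0.1, -0.5, 0.0]
finger_gap: 0.0697
clock: 17.95
eef_pos: [0.5033, -0.2636, 0.0824]
orientation: [-3.09, -0.568, -0.001]
wrist_force: [0.4, -0.1, -0.2]
finger_gap: 0.0699
pos [ 0.5033 -0.2636  0.0824] toolx yaw 20.82 tilt [ 4.e-04  1.e-04 -1.e+00] q [ 0.41  0.68  0.03  1.86 -0.03  0.6  -0.74]
tx -0.0070 ty 0.0086 tz 0.0804 twist 0.82 | F [ 0.4 -0.1 -0.2] gap 0.0699 t 17.95
```

View pics/g12.png

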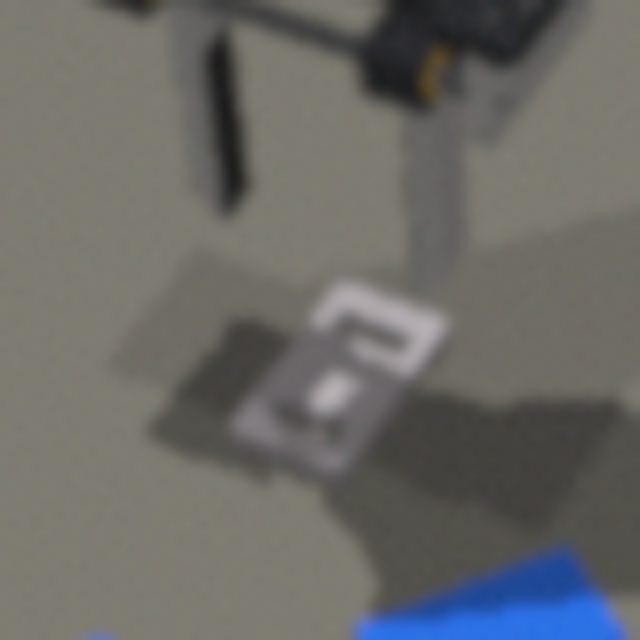

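```bash
python3 -m crank '[{"jaw":0.07,"tx":-0.007,"ty":0.009,"tz":0.04,"twist":0.8},{"jaw":0.07,"tx":-0.007,"ty":0.009,"tz":0.07,"twist":0.8},{"jaw":0.07,"tx":-0.007,"ty":0.009,"tz":0.079,"twist":0.8},{"jaw":0.07,"tx":-0.007,"ty":0.009,"tz":0.081,"twist":0.8},{"jaw":0.07,"tx":-0.007,"ty":0.009,"tz":0.081,"twist":0.8},{"jaw":0.07,"tx":-0.007,"ty":0.009,"tz":0.081,"twist":0.8}]';python3 -c "
from h import *
go(.4998,-.2741,.002,20)"
```

```text
clock: 18.75
eef_pos: [0.5002, -0.2758, 0.0021]
orientation: [3.093, 0.543, 0.002]
wrist_force: [0.1, -0.3, -0.3]
finger_gap: 0.0697
pos [ 0.5002 -0.2758  0.0021] toolx yaw 19.93 tilt [ 1.7e-03 -8.0e-04 -1.0e+00] q [ 0.44  0.81  0.02  1.89 -0.04  0.45 -0.73]
tx 0.0002 ty -0.0018 tz 0.0001 twist -0.07 | F [ 0.1 -0.3 -0.3] gap 0.0697 t 18.75
```

```bash
python3 -m crank '[{"jaw":0.04,"tx":0,"ty":-0.0012,"tz":0,"twist":0},{"jaw":0.03,"tx":0,"ty":-0.0012,"tz":0,"twist":0},{"jaw":0.03,"tx":0,"ty":-0.0012,"tz":0,"twist":0},{"jaw":0.03,"tx":0,"ty":-0.0012,"tz":0,"twist":0},{"jaw":0.03,"tx":0,"ty":-0.0012,"tz":0,"twist":0},{"jaw":0.03,"tx":0,"ty":-0.0012,"tz":0,"twist":0}]' 50;python3 -c "
from h import *
go(.4736,.2816,.12,9.8)"
```

```text
clock: 19.5
eef_pos: [0.4989, -0.2739, 0.0012]
orientation: [-3.093, -0.544, 0.001]
wrist_force: [-1.2, 1.4, 4.8]
finger_gap: 0.0439
pos [ 0.4989 -0.2739  0.0012] toolx yaw 19.93 tilt [-5.e-04  7.e-04 -1.e+00] q [ 0.44  0.81  0.02  1.89 -0.04  0.44 -0.73]
tx 0.1656 ty -0.5309 tz -0.1184 twist 10.13 | F [-1.2  1.4  4.8] gap 0.0439 t 19.50
```

```bash
python3 -m crank '[{"jaw":0.03,"tx":0.01,"ty":0,"tz":-0.06,"twist":0},{"jaw":0.03,"tx":0.04,"ty":0,"tz":-0.12,"twist":0},{"jaw":0.03,"tx":0.1656,"ty":-0.531,"tz":-0.119,"twist":10.1},{"jaw":0.03,"tx":0.1656,"ty":-0.531,"tz":-0.119,"twist":10.1},{"jaw":0.03,"tx":0.1656,"ty":-0.531,"tz":-0.119,"twist":10.1},{"jaw":0.03,"tx":0.1656,"ty":-0.531,"tz":-0.119,"twist":10.1},{"jaw":0.03,"tx":0.1656,"ty":-0.531,"tz":-0.119,"twist":10.1},{"jaw":0.03,"tx":0.1656,"ty":-0.531,"tz":-0.119,"twist":10.1},{"jaw":0.03,"tx":0.1656,"ty":-0.531,"tz":-0.119,"twist":10.1},{"jaw":0.03,"tx":0.1656,"ty":-0.531,"tz":-0.119,"twist":10.1}]'; python3 -m crank '[{"jaw":0.03,"tx":0,"ty":0,"tz":0,"twist":0},{"jaw":0.03,"tx":0,"ty":0,"tz":0,"twist":0}]'; python3 -c "
from h import *
go(.4736,.2816,.12,9.8)"
```

```text
clock: 20.75
eef_pos: [0.4793, 0.237, 0.1195]
orientation: [3.13, 0.268, 0.002]
wrist_force: [1.0, -0.4, -3.1]
finger_gap: 0.0442
clock: 21.0
eef_pos: [0.4791, 0.2347, 0.1194]
orientation: [3.129, 0.269, 0.0]
wrist_force: [-0.4, -0.8, -1.8]
finger_gap: 0.0446
pos [0.4791 0.2347 0.1194] toolx yaw 9.84 tilt [ 2.0e-04 -1.2e-03 -1.0e+00] q [-0.62  0.59  0.17  1.93 -0.16  0.63 -1.75]
tx 0.0025 ty -0.0472 tz -0.0007 twist 0.04 | F [-0.4 -0.8 -1.8] gap 0.0446 t 21.00
```

```bash
python3 -m crank '[{"jaw":0.03,"tx":0.0025,"ty":-0.047,"tz":0,"twist":0},{"jaw":0.03,"tx":0.0025,"ty":-0.047,"tz":0,"twist":0},{"jaw":0.03,"tx":0.0025,"ty":-0.047,"tz":0,"twist":0},{"jaw":0.03,"tx":0.0025,"ty":-0.047,"tz":0,"twist":0}]'; python3 -c "
from h import *
go(.4736,.2816,.076,9.8);camera('top');go(.4736,.2816,.076,9.8)
c=camera('scene'); im=c['img'][190:270,425:525]
cv2.imwrite('pics/g13.png',cv2.resize(im,None,fx=7,fy=7,interpolation=cv2.INTER_CUBIC))"
```

```text
clock: 21.5
eef_pos: [0.4741, 0.2798, 0.1197]
orientation: [3.129, 0.264, 0.0]
wrist_force: [0.3, 0.9, -2.1]
finger_gap: 0.0444
pos [0.4741 0.2798 0.1197] toolx yaw 9.63 tilt [ 1.0e-04 -1.2e-03 -1.0e+00] q [-0.7   0.61  0.18  1.89 -0.16  0.66 -1.83]
tx -0.0002 ty -0.0019 tz 0.0437 twist -0.17 | F [ 0.3  0.9 -2.1] gap 0.0444 t 21.50
pos [0.474  0.2802 0.1198] toolx yaw 9.65 tilt [ 1.e-04 -9.e-04 -1.e+00] q [-0.7   0.61  0.18  1.89 -0.16  0.66 -1.83]
tx -0.0002 ty -0.0015 tz 0.0438 twist -0.15 | F [ 0.2  0.5 -3. ] gap 0.0442 t 21.55
```

View pics/g13.png

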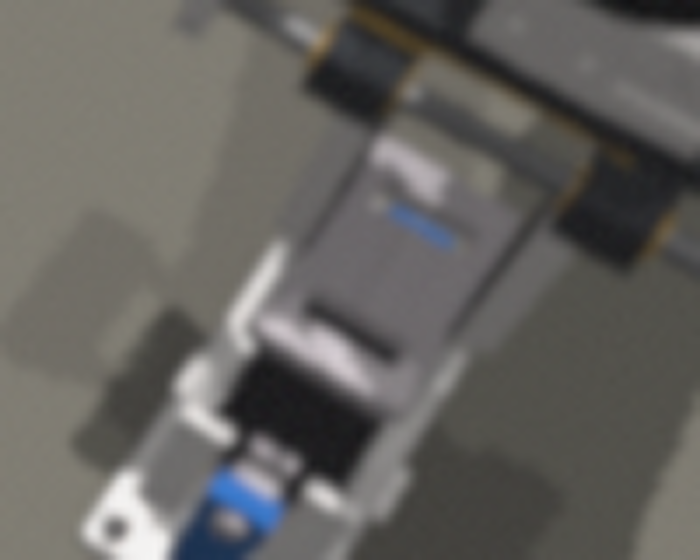

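```bash
python3 -m crank '[{"jaw":0.03,"tx":-0.0002,"ty":-0.001,"tz":0.03,"twist":-0.1},{"jaw":0.03,"tx":-0.0002,"ty":-0.001,"tz":0.038,"twist":-0.1},{"jaw":0.03,"tx":-0.0002,"ty":-0.001,"tz":0.044,"twist":-0.1},{"jaw":0.03,"tx":-0.0002,"ty":-0.001,"tz":0.049,"twist":-0.1},{"jaw":0.03,"tx":-0.0002,"ty":-0.001,"tz":0.052,"twist":-0.1},{"jaw":0.03,"tx":-0.0002,"ty":-0.001,"tz":0.0535,"twist":-0.1},{"jaw":0.03,"tx":-0.0002,"ty":-0.001,"tz":0.0535,"twist":-0.1},{"jaw":0.03,"tx":-0.0002,"ty":-0.001,"tz":0.0535,"twist":-0.1}]';python3 -c "
from h import *
go(.4736,.2816,.043,9.8);camera('top');go(.4736,.2816,.043,9.8)"
```

```text
clock: 22.6
eef_pos: [0.4731, 0.2831, 0.0665]
orientation: [-3.13, -0.271, -0.0]
wrist_force: [-2.4, -1.3, 3.6]
finger_gap: 0.0443
pos [0.4731 0.2831 0.0665] toolx yaw 9.91 tilt [ 1.e-04  2.e-04 -1.e+00] q [-0.69  0.69  0.15  1.92 -0.18  0.55 -1.81]
tx 0.0002 ty 0.0016 tz 0.0235 twist 0.11 | F [-2.4 -1.3  3.6] gap 0.0443 t 22.60
pos [0.4731 0.2831 0.0665] toolx yaw 9.92 tilt [ 1.e-04  2.e-04 -1.e+00] q [-0.69  0.69  0.15  1.92 -0.18  0.55 -1.81]
tx 0.0002 ty 0.0016 tz 0.0235 twist 0.12 | F [-3.2 -0.1  3.2] gap 0.0445 t 22.65
```

```bash
python3 -m crank '[{"jaw":0.03,"tx":-0.0007,"ty":0.001,"tz":0.006,"twist":0},{"jaw":0.03,"tx":-0.0007,"ty":0.001,"tz":0.012,"twist":0},{"jaw":0.03,"tx":-0.0007,"ty":0.001,"tz":0.018,"twist":0},{"jaw":0.03,"tx":-0.0007,"ty":0.001,"tz":0.0245,"twist":0},{"jaw":0.03,"tx":-0.0007,"ty":0.001,"tz":0.0245,"twist":0},{"jaw":0.03,"tx":-0.0007,"ty":0.001,"tz":0.0245,"twist":0}]';python3 -c "
from h import *
go(.4736,.2815,.044,9.8);camera('top');go(.4736,.2815,.042,9.8)
c=camera('scene'); im=c['img'][200:280,425:525]
cv2.imwrite('pics/g14.png',cv2.resize(im,None,fx=7,fy=7,interpolation=cv2.INTER_CUBIC))"
```

```text
clock: 23.4
eef_pos: [0.4733, 0.2826, 0.042]
orientation: [-3.129, -0.271, -0.002]
wrist_force: [-0.9, 1.7, 5.2]
finger_gap: 0.0443
pos [0.4733 0.2826 0.042 ] toolx yaw 9.92 tilt [ 0.0015  0.001  -1.    ] q [-0.68  0.73  0.14  1.93 -0.19  0.49 -1.8 ]
tx 0.0001 ty 0.0011 tz -0.0020 twist 0.12 | F [-0.9  1.7  5.2] gap 0.0443 t 23.40
pos [0.4733 0.2826 0.0421] toolx yaw 9.92 tilt [ 0.0015  0.001  -1.    ] q [-0.68  0.73  0.14  1.93 -0.19  0.49 -1.8 ]
tx 0.0001 ty 0.0011 tz 0.0001 twist 0.12 | F [-1.3  1.   5.9] gap 0.0443 t 23.45
```

View pics/g14.png

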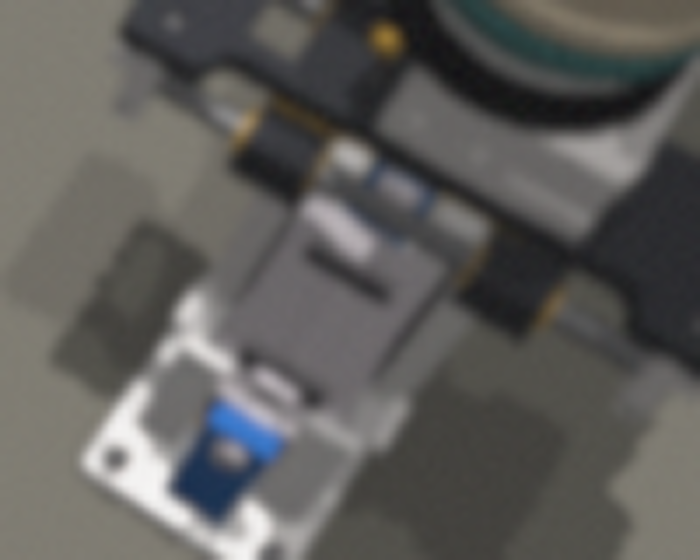

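```bash
python3 -m crank '[{"jaw":0.06,"tx":0,"ty":0,"tz":0,"twist":0},{"jaw":0.06,"tx":0,"ty":0,"tz":0,"twist":0},{"jaw":0.06,"tx":0,"ty":0,"tz":0,"twist":0},{"jaw":0.06,"tx":0,"ty":0,"tz":-0.03,"twist":0},{"jaw":0.06,"tx":0,"ty":0,"tz":-0.08,"twist":0},{"jaw":0.06,"tx":-0.02,"ty":0.06,"tz":-0.12,"twist":0},{"jaw":0.06,"tx":-0.02,"ty":0.12,"tz":-0.12,"twist":0},{"jaw":0.06,"tx":-0.02,"ty":0.18,"tz":-0.12,"twist":0},{"jaw":0.06,"tx":-0.02,"ty":0.24,"tz":-0.12,"twist":0}]' 40;python3 -c "
from h import *
for n in('top','scene'):
    c=camera(n); u,v=proj(c,[.4736,.2807,.05]); print(u,v); crop(c,int(u),int(v),35,10,'pics/g15%s.png'%n)
a=[cv2.imread('pics/g15%s.png'%n) for n in('top','scene')]
cv2.imwrite('pics/g15.png',cv2.resize(np.hstack(a),(800,400)))
dark=lambda a:75-a.max(2)
t=camera('top');s=camera('scene')
crop(t,276,204,26,12,'pics/ct.png')
for c,u,v in((t,276,204),(s,363,252)): print(blob(c,u,v,dark,.02,r=12))
go(.644,.1240,.08,-22.4)"
```

```text
clock: 24.62
eef_pos: [0.494, 0.043, 0.1621]
orientation: [3.13, 0.272, 0.002]
wrist_force: [0.6, -0.6, -0.5]
finger_gap: 0.0598
205.9896710207044 269.95579559036264
468.52242363315463 244.10793224644223
(array([0.6436624 , 0.12352086]), -21.959365844726562, array([41.36861572, 12.97038116]))
(array([0.64391416, 0.12685935]), -21.561874389648438, array([41.64156799, 15.67624817]))
pos [0.4938 0.0432 0.1617] toolx yaw 9.69 tilt [-1.e-04 -1.e-04 -1.e+00] q [-0.27  0.48  0.18  1.99 -0.13  0.68 -1.41]
tx 0.1617 ty -0.0543 tz 0.0817 twist 32.09 | F [-0.1  0.9  0.1] gap 0.0600 t 24.82
```

View pics/g15.png

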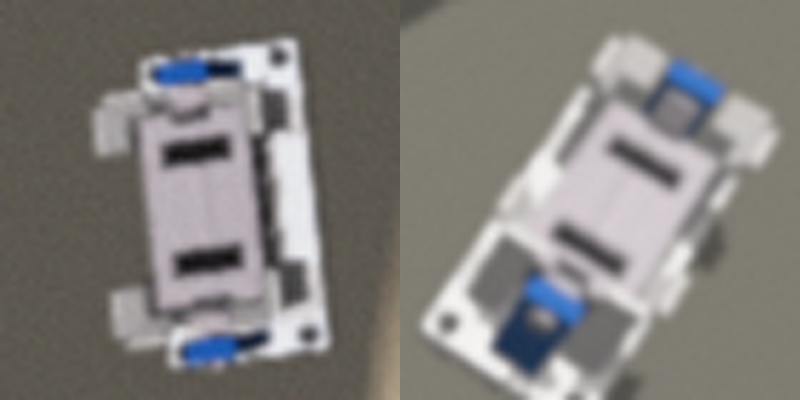

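View pics/ct.png

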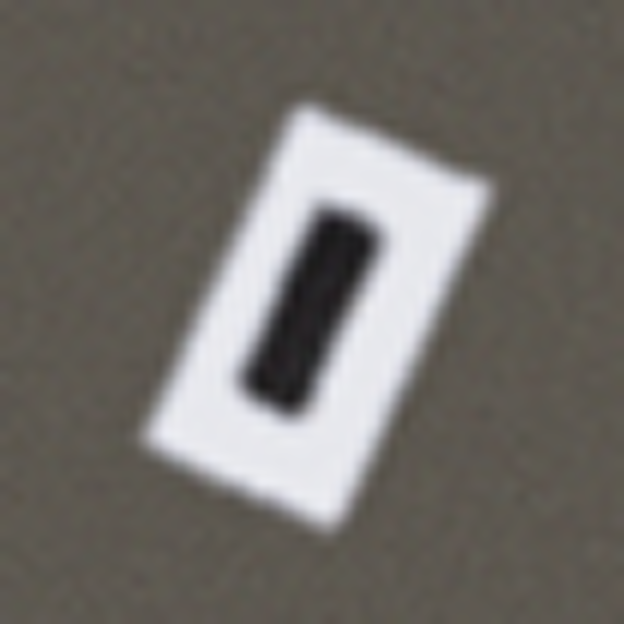

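Slotted blank is seated under both catches. Now the cover, at (0.644, 0.124), yaw −22.3°.

```bash
python3 -m crank '[{"jaw":0.05,"tx":0.1617,"ty":-0.0543,"tz":0.06,"twist":32},{"jaw":0.05,"tx":0.1617,"ty":-0.0543,"tz":0.06,"twist":32},{"jaw":0.05,"tx":0.1617,"ty":-0.0543,"tz":0.06,"twist":32},{"jaw":0.05,"tx":0.1617,"ty":-0.0543,"tz":0.06,"twist":32},{"jaw":0.05,"tx":0.1617,"ty":-0.0543,"tz":0.06,"twist":32},{"jaw":0.05,"tx":0.1617,"ty":-0.0543,"tz":0.06,"twist":32}]';python3 -m crank '[{"jaw":0.05,"tx":0,"ty":0,"tz":0,"twist":0},{"jaw":0.05,"tx":0,"ty":0,"tz":0,"twist":0}]';python3 -c "
from h import *
go(.644,.1238,.010,-22.3)
c=camera('scene');u,v=proj(c,[.644,.124,.03]);crop(c,int(u),int(v),40,8,'pics/g16.png')"
```

```text
clock: 25.58
eef_pos: [0.6428, 0.1259, 0.1026]
orientation: [-3.083, 0.601, -0.0]
wrist_force: [0.4, 0.0, 0.6]
finger_gap: 0.0498
clock: 25.82
eef_pos: [0.6436, 0.1258, 0.1026]
orientation: [-3.083, 0.603, -0.001]
wrist_force: [0.5, -0.5, -0.5]
finger_gap: 0.0498
pos [0.6436 0.1258 0.1026] toolx yaw -22.12 tilt [ 7.e-04  5.e-04 -1.e+00] q [-0.42  0.77  0.32  1.6  -0.31  0.82 -1.93]
tx 0.0011 ty 0.0017 tz 0.0926 twist 0.18 | F [ 0.5 -0.5 -0.5] gap 0.0498 t 25.82
```

View pics/g16.png

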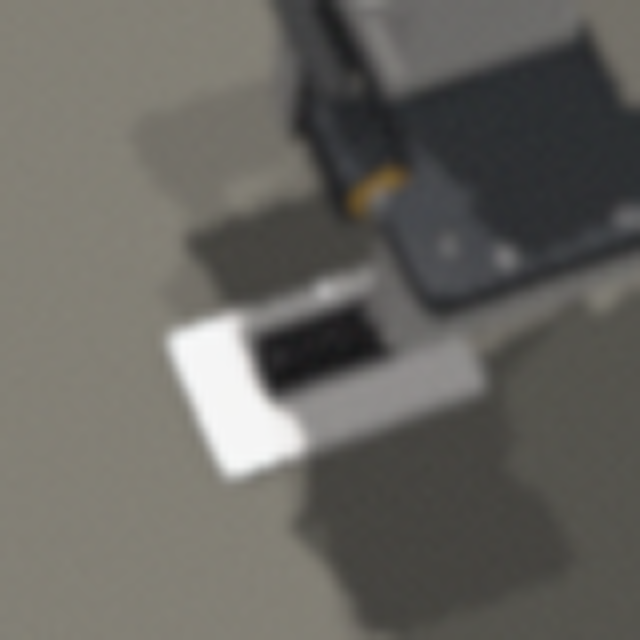

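```bash
python3 -m crank '[{"jaw":0.05,"tx":0.0008,"ty":0.0014,"tz":0.05,"twist":0.2},{"jaw":0.05,"tx":0.0008,"ty":0.0014,"tz":0.08,"twist":0.2},{"jaw":0.05,"tx":0.0008,"ty":0.0014,"tz":0.0915,"twist":0.2},{"jaw":0.05,"tx":0.0008,"ty":0.0014,"tz":0.0915,"twist":0.2},{"jaw":0.05,"tx":0.0008,"ty":0.0014,"tz":0.0915,"twist":0.2}]';python3 -c "
from h import *
go(.644,.1238,.010,-22.3)"
```

```text
clock: 26.5
eef_pos: [0.6451, 0.1246, 0.0117]
orientation: [-3.082, 0.607, -0.004]
wrist_force: [1.0, -0.2, -0.4]
finger_gap: 0.05
pos [0.6451 0.1246 0.0117] toolx yaw -22.29 tilt [ 2.5e-03  4.0e-04 -1.0e+00] q [-0.39  0.89  0.27  1.64 -0.35  0.66 -1.89]
tx -0.0007 ty 0.0011 tz 0.0017 twist 0.01 | F [ 1.  -0.2 -0.4] gap 0.0500 t 26.50
```

```bash
python3 -m crank '[{"jaw":0.03,"tx":-0.0005,"ty":0.001,"tz":0.0008,"twist":0},{"jaw":0.0,"tx":-0.0005,"ty":0.001,"tz":0.0008,"twist":0},{"jaw":0.0,"tx":-0.0005,"ty":0.001,"tz":0.0008,"twist":0},{"jaw":0.0,"tx":-0.0005,"ty":0.001,"tz":0.0008,"twist":0},{"jaw":0.0,"tx":-0.0005,"ty":0.001,"tz":0.0008,"twist":0},{"jaw":0.0,"tx":-0.0005,"ty":0.001,"tz":0.0008,"twist":0},{"jaw":0.0,"tx":-0.0005,"ty":0.001,"tz":0.0008,"twist":0}]' 50;python3 -c "
from h import *
go(.4736,.2816,.12,9.8)"
```

```text
clock: 27.38
eef_pos: [0.6431, 0.1238, 0.0096]
orientation: [-3.082, 0.607, -0.0]
wrist_force: [-1.3, -0.3, 1.6]
finger_gap: 0.014
pos [0.6431 0.1238 0.0096] toolx yaw -22.28 tilt [ 1.e-04  1.e-04 -1.e+00] q [-0.39  0.9   0.27  1.64 -0.35  0.65 -1.89]
tx -0.2167 ty -0.0817 tz -0.1104 twist -32.08 | F [-1.3 -0.3  1.6] gap 0.0140 t 27.38
```

```bash
python3 -m crank '[{"jaw":0,"tx":0,"ty":0,"tz":-0.06,"twist":0},{"jaw":0,"tx":0,"ty":0,"tz":-0.12,"twist":0},{"jaw":0,"tx":-0.2167,"ty":-0.0817,"tz":-0.12,"twist":-32},{"jaw":0,"tx":-0.2167,"ty":-0.0817,"tz":-0.12,"twist":-32},{"jaw":0,"tx":-0.2167,"ty":-0.0817,"tz":-0.12,"twist":-32},{"jaw":0,"tx":-0.2167,"ty":-0.0817,"tz":-0.12,"twist":-32},{"jaw":0,"tx":-0.2167,"ty":-0.0817,"tz":-0.12,"twist":-32},{"jaw":0,"tx":-0.2167,"ty":-0.0817,"tz":-0.12,"twist":-32},{"jaw":0,"tx":-0.2167,"ty":-0.0817,"tz":-0.12,"twist":-32},{"jaw":0,"tx":-0.2167,"ty":-0.0817,"tz":-0.12,"twist":-32}]'; python3 -m crank '[{"jaw":0,"tx":0,"ty":0,"tz":0,"twist":0},{"jaw":0,"tx":0,"ty":0,"tz":0,"twist":0}]'; python3 -c "
from h import *
go(.4736,.2816,.084,9.8)
c=camera('scene'); im=c['img'][190:270,425:525]
cv2.imwrite('pics/g17.png',cv2.resize(im,None,fx=7,fy=7,interpolation=cv2.INTER_CUBIC))"
```

```text
clock: 28.62
eef_pos: [0.4744, 0.2804, 0.1294]
orientation: [3.13, 0.262, 0.001]
wrist_force: [0.4, -0.3, -0.9]
finger_gap: 0.0136
clock: 28.88
eef_pos: [0.4737, 0.2813, 0.1294]
orientation: [3.13, 0.265, 0.0]
wrist_force: [0.1, -0.4, -1.5]
finger_gap: 0.0137
pos [0.4737 0.2813 0.1294] toolx yaw 9.69 tilt [ 0. -0. -1.] q [-0.72  0.6   0.2   1.88 -0.18  0.69 -1.81]
tx -0.0001 ty -0.0003 tz 0.0454 twist -0.11 | F [ 0.1 -0.4 -1.5] gap 0.0137 t 28.88
```

View pics/g17.png

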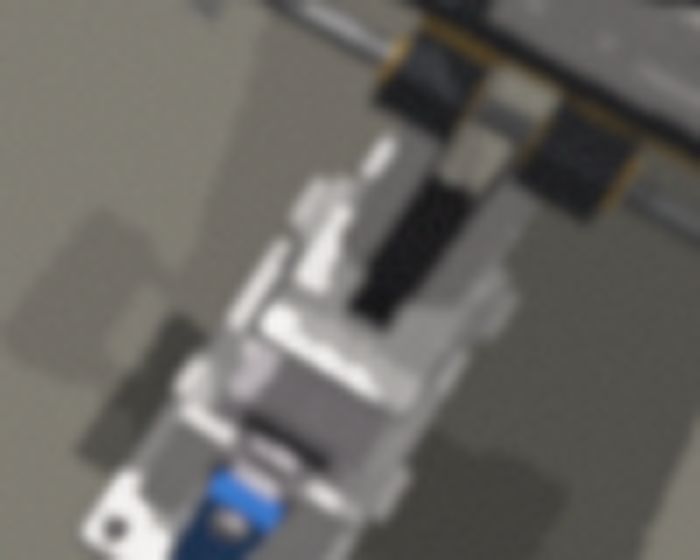

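```bash
python3 -m crank '[{"jaw":0,"tx":0,"ty":-0.0005,"tz":0.03,"twist":-0.1},{"jaw":0,"tx":0,"ty":-0.0005,"tz":0.038,"twist":-0.1},{"jaw":0,"tx":0,"ty":-0.0005,"tz":0.044,"twist":-0.1},{"jaw":0,"tx":0,"ty":-0.0005,"tz":0.049,"twist":-0.1},{"jaw":0,"tx":0,"ty":-0.0005,"tz":0.052,"twist":-0.1},{"jaw":0,"tx":0,"ty":-0.0005,"tz":0.054,"twist":-0.1},{"jaw":0,"tx":0,"ty":-0.0005,"tz":0.054,"twist":-0.1},{"jaw":0,"tx":0,"ty":-0.0005,"tz":0.054,"twist":-0.1}]';python3 -c "
from h import *
go(.4736,.2821,.053,9.8);camera('top');go(.4736,.2821,.053,9.8)"
```

```text
clock: 29.92
eef_pos: [0.4735, 0.2823, 0.0757]
orientation: [-3.13, -0.269, -0.0]
wrist_force: [-2.2, 0.5, 3.1]
finger_gap: 0.0135
pos [0.4735 0.2823 0.0757] toolx yaw 9.82 tilt [ 2.e-04  3.e-04 -1.e+00] q [-0.7   0.68  0.18  1.91 -0.21  0.57 -1.79]
tx 0.0001 ty 0.0002 tz 0.0227 twist 0.02 | F [-2.2  0.5  3.1] gap 0.0135 t 29.93
pos [0.4735 0.2822 0.0757] toolx yaw 9.82 tilt [ 2.e-04  3.e-04 -1.e+00] q [-0.7   0.68  0.18  1.91 -0.21  0.57 -1.79]
tx 0.0001 ty 0.0002 tz 0.0227 twist 0.02 | F [-1.6 -0.6  3.5] gap 0.0137 t 29.98
```

```bash
python3 -m crank '[{"jaw":0,"tx":-0.0005,"ty":0,"tz":0.006,"twist":0},{"jaw":0,"tx":-0.0005,"ty":0,"tz":0.012,"twist":0},{"jaw":0,"tx":-0.0005,"ty":0,"tz":0.018,"twist":0},{"jaw":0,"tx":-0.0005,"ty":0,"tz":0.0235,"twist":0},{"jaw":0,"tx":-0.0005,"ty":0,"tz":0.0235,"twist":0},{"jaw":0,"tx":-0.0005,"ty":0,"tz":0.0235,"twist":0},{"jaw":0,"tx":-0.0005,"ty":0,"tz":0.0235,"twist":0}]';python3 -c "
from h import *
go(.4736,.2821,.0525,9.8);camera('top');go(.4736,.2821,.0525,9.8)
c=camera('scene'); im=c['img'][200:280,425:525]
cv2.imwrite('pics/g18.png',cv2.resize(im,None,fx=7,fy=7,interpolation=cv2.INTER_CUBIC))"
```

```text
clock: 30.85
eef_pos: [0.4741, 0.2825, 0.0526]
orientation: [-3.129, -0.269, -0.004]
wrist_force: [-0.7, 0.9, 7.1]
finger_gap: 0.0133
pos [0.4741 0.2825 0.0526] toolx yaw 9.81 tilt [ 0.0022  0.0011 -1.    ] q [-0.69  0.71  0.16  1.93 -0.21  0.52 -1.78]
tx -0.0005 ty 0.0003 tz 0.0001 twist 0.01 | F [-0.7  0.9  7.1] gap 0.0133 t 30.85
pos [0.4741 0.2825 0.0526] toolx yaw 9.81 tilt [ 0.0022  0.0012 -1.    ] q [-0.69  0.71  0.16  1.93 -0.21  0.52 -1.78]
tx -0.0005 ty 0.0003 tz 0.0001 twist 0.01 | F [-0.6 -0.   6.5] gap 0.0140 t 30.90
```

View pics/g18.png

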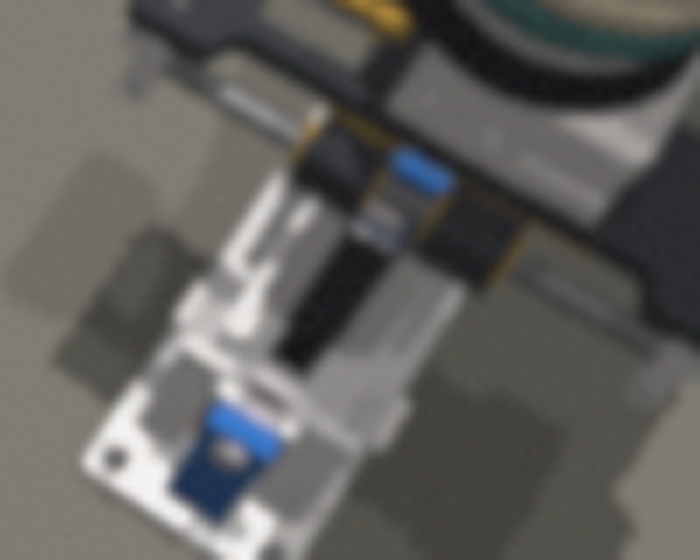

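```bash
python3 -m crank '[{"jaw":0.03,"tx":0,"ty":0,"tz":-0.0005,"twist":0},{"jaw":0.03,"tx":0,"ty":0,"tz":-0.001,"twist":0},{"jaw":0.03,"tx":0,"ty":0,"tz":-0.001,"twist":0},{"jaw":0.03,"tx":0,"ty":0,"tz":-0.03,"twist":0},{"jaw":0.04,"tx":0,"ty":0,"tz":-0.08,"twist":0},{"jaw":0.06,"tx":-0.02,"ty":0.06,"tz":-0.12,"twist":0},{"jaw":0.06,"tx":-0.02,"ty":0.12,"tz":-0.12,"twist":0},{"jaw":0.06,"tx":-0.02,"ty":0.18,"tz":-0.12,"twist":0},{"jaw":0.06,"tx":-0.02,"ty":0.24,"tz":-0.12,"twist":0}]';python3 -c "
from h import *
for n in('top','scene'):
    c=camera(n); cv2.imwrite('pics/end%s.png'%n,c['img']); u,v=proj(c,[.4736,.2807,.05]); crop(c,int(u),int(v),35,10,'pics/g19%s.png'%n)
a=[cv2.imread('pics/g19%s.png'%n) for n in('top','scene')]
cv2.imwrite('pics/g19.png',cv2.resize(np.hstack(a),(800,400)))
go(.4736,.2821,.0525,9.8)
gold=lambda a:np.minimum(a[...,2]-150,110-a[...,0]);red=lambda a:a[...,2]-a[...,1]-90
t=camera('top');print(blob(t,193,191,gold,.019)[0],blob(t,317,164,red,.02)[0])"
```

```text
clock: 32.08
eef_pos: [0.4947, 0.0428, 0.1723]
orientation: [3.13, 0.269, 0.004]
wrist_force: [1.1, 0.3, -0.4]
finger_gap: 0.0603
pos [0.4952 0.0357 0.1724] toolx yaw 9.07 tilt [ 0.0028 -0.0045 -1.    ] q [-0.29  0.46  0.22  1.98 -0.15  0.71 -1.39]
tx 0.0172 ty -0.2473 tz 0.1187 twist -0.73 | F [-0.5  0.6  0.2] gap 0.0595 t 32.17
[0.67086455 0.3372376 ] [0.75122109 0.02045717]
```

View pics/g19.png

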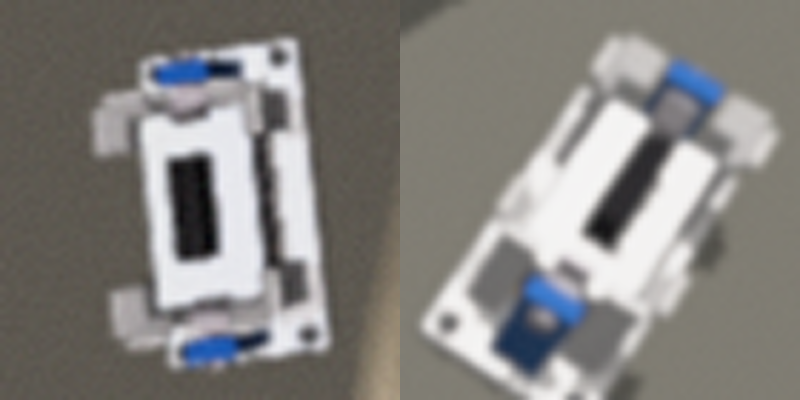

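View pics/endtop.png

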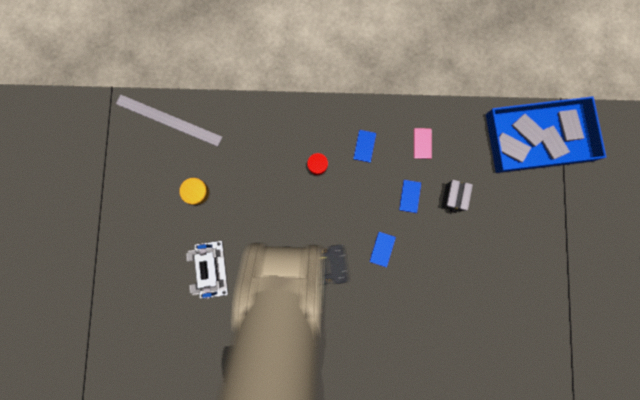

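The cover lies level under both catches, and the tin, pot and magnet block have not moved. The robot is clear of everything, so I'm handing in.

```bash
python3 -m crank '[{"jaw":0.06,"tx":0,"ty":0,"tz":0,"twist":0},{"jaw":0.06,"tx":0,"ty":0,"tz":0,"twist":0},{"jaw":0.06,"tx":0,"ty":0,"tz":0,"twist":0},{"jaw":0.06,"tx":0,"ty":0,"tz":0,"twist":0}]'; python3 -c "
from bench import hand_in
print(hand_in())"
```

```text
clock: 32.72
eef_pos: [0.4936, 0.0456, 0.1719]
orientation: [-3.13, -0.271, -0.0]
wrist_force: [-0.2, -0.0, 0.4]
finger_gap: 0.0599
the job is handed in; nothing more can be done
None
```

I loaded the magazine bottom to top with the bored blank, black separator, slotted blank and cover, and handed in at about 33 s of the 120 s allowed. I pressed each piece 4 to 7 mm below the catches before letting go.

**What the last checks showed:**
- **Catches:** after each release, the pictures from both cameras showed the piece level and in line, with both catches over its ends. The final pair showed this for the cover.
- **Bystanders:** the tin and the red pot measured within 0.2 mm of where they started in the top camera. I checked the magnet block only by eye, and it looked unmoved.
- **Robot:** at the end the gripper was empty and clear of everything, with no contact force.

**What disagreed or was not measured:**
- **Cameras:** the two cameras disagreed by 2 to 9 mm depending on the spot. I used mostly the top camera and corrected from the side force at the wrist, which stayed below about 4 N.
- **Press force:** while the separator and the slotted blank were held down, the force was about 1 N below what the spring figures predict. I pressed the separator 2 mm further because of that.
- **Follower:** I did not measure how far it is down. About 27 mm follows from four pieces under the catches.
- **Refused command:** one early move was rejected for a missing value, and nothing moved.

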